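# Lift a bottle tray onto the light panel with the flat lifter

### The job

Take the orange-handled flat lifter, slide its blade under the white tray that carries the two amber bottles, lift the tray and set it down in the middle of the lit panel, square with the panel's edges. Then draw the lifter out and lay it back flat along its cork mat, in the middle. The bottles are freshly coated: keep them standing on the tray, never touch tray or bottles with the gripper or arm, and leave everything else as it stands.

Things in the scene. Friction and masses are not known exactly. Their poses are not given: they have to be found in the camera images.
- lifter: flat steel lifter (spatula) lying on the cork mat. Origin: underside of the blade, below the grip; x points to the blade's front edge, z up. Blade 195 x 60 x 3 mm, from x = -40 to x = +155. An upright web (60 mm along x, 10 mm thick) at x = 0 carries a level orange handle bar: 110 mm along x (from x = -75 to +35), 22 mm wide (y), 28 mm high, from z = 48 to 76 mm. Mass about 140 g
- lifter_grip (a point): where to grip the lifter: centre of the handle bar above the origin, 62 mm above the blade's underside; close the fingers across the bar's 22 mm width (along y)
- lifter_mid (a point): underside of the lifter at the middle of its whole length, 40 mm ahead of its origin
- tray: white tray, 120 (x) by 110 mm (y), about 120 g. Origin: middle, at the underside of its two runners (12 mm high, 11 mm wide, along its +y and -y edges). Between them a tunnel along x, 88 mm wide, 12 mm high, open at both ends; its -x end faces the robot. Floor top at z = 17 mm, lip to z = 22 mm all round. Fully on the blade when its origin is about 105 mm ahead of the lifter's origin
- amber1: amber glass bottle standing loose on the white tray, 42 mm across, 60 mm high, about 35 g; origin in the middle of its underside, at first 26 mm to the tray's +y
- amber2: second amber bottle, the same, at first 26 mm to the tray's -y
- panel: fixed lit inspection panel, 170 x 170 mm, 12 mm high with flat glowing top and aluminium edge, a black plug block on its +x edge. Origin: centre of its underside; x, y along its edges
- mat: fixed cork mat of the lifter, 270 mm (x) by 110 mm (y), 3 mm thick, flat. Origin: centre of its underside; x along its length
- other_tray: bystander: blue tray of the same size and shape as the white one, with two fixed green bottles, top at 157 mm above the table; origin as the white tray's
- stray: bystander: clear bottle 36 mm across, 70 mm high, standing on the table close to the +y side of the white tray; origin in the middle of its underside
- spray: bystander: white plastic bottle 56 mm across, 180 mm high, standing beyond the panel; origin in the middle of its underside
- tape1: bystander: yellow tape roll lying flat, 90 mm across, 48 mm high, beyond the white tray; origin in the middle of its underside
- tape2: bystander: the same, beyond the blue tray
- stray2: bystander: another such clear bottle, standing on the table close to the +y side of the cork mat
There are look-alikes about, which are no part of the job. Several things have the shape of the tray; the one meant has the colours described above.

How it is judged:
On the way, in this order (a step that is already met when the one before it is completed fails the run):
1. the white tray is carried by the lifter, at least 25 mm above the table, with both bottles standing (height (world z) of tray above 0.025 m and contact force between lifter and tray above 0.5 N and angle between each of amber1, amber2's own z axis and vertical below 0.1 rad and z of amber1 in the frame of tray between 0.013 and 0.021 m and z of amber2 in the frame of tray between 0.013 and 0.021 m), for 0.3 s.
2. the tray stands in the middle of the lit panel, square with it, with the lifter's blade drawn out from under it (horizontal distance between tray and panel below 0.025 m and z of tray in the frame of panel between 0.009 and 0.016 m and angle between tray's own z axis and vertical below 0.05 rad and (angle between the x axis of tray and the x axis of panel, either way round below 0.2 rad or angle between the x axis of tray and the y axis of panel, either way round below 0.2 rad) and horizontal distance between lifter and tray above 0.2 m), for 0.2 s.
At the end, for the whole second after the job is handed in: Tray flat on the panel, centre within 25 mm of the panel's, edges within 0.2 rad of the panel's, both amber bottles upright on it. Lifter flat on the mat, lifter_mid within 30 mm of the mat's centre, length within 0.25 rad of the mat's, clear of the tray, all at rest (horizontal distance between tray and panel below 0.025 m and z of tray in the frame of panel between 0.009 and 0.016 m and angle between tray's own z axis and vertical below 0.05 rad and (angle between the x axis of tray and the x axis of panel, either way round below 0.2 rad or angle between the x axis of tray and the y axis of panel, either way round below 0.2 rad) and angle between each of amber1, amber2's own z axis and vertical below 0.1 rad and z of amber1 in the frame of tray between 0.013 and 0.021 m and z of amber2 in the frame of tray between 0.013 and 0.021 m and contact force between lifter and tray below 0.05 N and linear speed of each of tray, lifter below 0.02 m/s and horizontal distance between lifter_mid and mat below 0.03 m and z of lifter in the frame of mat below 0.007 m and angle between lifter's own z axis and vertical below 0.06 rad and angle between the x axis of lifter and the x axis of mat, either way round below 0.25 rad); the robot touches nothing.
It fails at once if the gripper or the arm touches the white tray or an amber bottle (contact force between any of the fingers, the arm and tray above 0.3 N or contact force between any of the fingers, the arm and amber1 above 0.3 N or contact force between any of the fingers, the arm and amber2 above 0.3 N).
It fails at once if an amber bottle topples (tilts more than 0.4 rad) (angle between any of amber1, amber2's own z axis and vertical above 0.4 rad).
It fails at once if a bystander is shifted by more than 20 mm or tipped over (distance of any of other_tray, stray, spray, tape1, tape2, stray2 from where it was at the start of the episode above 0.02 m or angle between any of other_tray, stray, stray2, spray's own z axis and vertical above 0.3 rad).
It also fails if it takes over 72 s, if anything falls off the work surface, if the arm or the gripper's body presses on something with over 40 N, if the wrist force passes 120 N, or if a joint passes its speed limit or range.

### The arm

A 7-joint arm with a two-finger parallel gripper is mounted at the origin on the work surface. World frame = base frame: x ahead of the robot, y to its left, z up, the work surface at z = 0. Lengths are in m, angles in rad, forces in N, time in s.
With the tool pointing down it reaches from about 0.35 to 0.9 m from the base axis. Payload 7.2 kg.
Tool frame: the origin (TCP) lies at the very end of the fingers, on their centre line; the grasp point (between the pads) lies 19 mm behind it; z points along the fingers, y is the line along which they close (so a half turn about z gives the same grasp; the last joint's range is limited). The gripper opens to 88 mm and grips with 3 to 60 N. Pads are 20 mm wide; open, the fingers measure 115 mm over their backs; the gripper's body (75 mm by 178 mm) begins 61 mm behind the grasp point.
Start: joints at [-1.318, 0.411, -0.013, 1.596, 0.006, 1.134, -0.082], TCP at [0.197, 0.593, 0.223] pointing down, gripper open.
Joint ranges: [-2.95, 2.95], [-0.29, 1.99], [-1.47, 1.44], [0.14, 2.54], [-1.03, 4.17], [0.13, 1.85], [-2.86, 2.86]. Speed limits (rad/s): [2.39, 2.39, 3.01, 3.01, 3.14, 3.14, 3.14].

### API

Orientations are given as a unit quaternion [w, x, y, z].
In Python, from bench import get_obs, read_camera, camera_params, hand_in, masks_of gives the robot as it stands. The module is installed in compiled form; this text tells all that it offers.
- The arm moves only by the tool carry_out, never from a script. Its argument "deltas" is a list that holds one entry, the list of rows, each a list of 6 numbers: the shift along the tool's x, y, z as a fraction of full scale, then the turn, a rotation vector about the tool's x, y, z as a fraction of full scale. A call has exactly 8 rows; each row shifts and turns the commanded pose from where the row before left it, along the tool's axes as they then stand; what a row does not reach is not made up. Full scale, the value 1, is 2 cm for a shift and 360 degrees for a turn. A row lasts 1/12 s, in which the tool goes at most 41.7 mm and 7.16 degrees, less where a joint would pass 70% of its speed; a pose out of reach is approached as far as the arm can. A call with a number of a shift or a turn outside -1 to 1 is refused whole. A call with a gripper value outside its range is refused whole. "claw" is the closure, from -1 (fully open) to 1 (shut), set as the call begins (left out, the last holds). The fingers move at their own pace and stop on an object; "force" is the grip in N (left out, the last holds). Time passes only in rows, so rows that do not move let the fingers close, or fill a call up. It gives the time, the measured TCP pose, the force, the opening and the grip force at its end, in the units of the state.
- get_obs(): the state, without advancing time (a new reading comes with each control period).
- read_camera(name): name is "scene" or "top"; returns (picture, depth): 480x640x3 uint8, blue, green, red; 480x640 float32, m along the optical axis (not along the pixel's ray), 0 where there is no reading.
- camera_params(name): a dict with "K" (3x3 intrinsics, pixels), "camera_from_world" (4x4, takes a point from world to camera coordinates). Camera axes: x right, y down, z forward; pixel columns grow to the right and rows downward; lengths in m; the calibration is good to about 2 mm. A picture is of the moment at which its call begins. camera_params takes no time and is no camera call.
- hand_in(): hands the job in; it is judged then, once.
Trained networks look in the newest picture that a camera, given by its name, has taken for a name from the list of things; names that differ only in an ending like _2 or _b are one class to them, and where a whole thing is asked for, a point or a joint stands for the part that bears it (a point fixed in the world has none). Each returns a list of dicts, best first, with "conf" (0 to 1); they miss things now and then, are a little off and sometimes report something else, mostly with a low value. They report only what shows in the picture. A call takes as long as a camera call. They do not tell look-alikes from the thing itself.
- masks_of(camera, thing): "mask" (480x640 bool, what is visible of it) and "pixel" ([column, row] in pixels, amid what is visible of it).
The state is a dict: "time": time; "qpos": joint angles; "joint_vel": joint speeds; "joint_efforts": joint torques, N m; "ee_pos": TCP position; "eef_rot": TCP orientation; "contact_force": force on the tool from outside, world axes, zero at the start; "wrist_torque": the same for the moment, N m; "finger_gap": finger opening in m; "grip_force": force on a finger pad.
Only numpy, scipy, OpenCV 4.12 (cv2) and the standard library are available. Lean on these libraries where they do the work, as an engineer would, in place of code of your own. Each camera call takes 0.05 s, during which the arm holds its last target. There are 200 camera calls.

## Working session

There is one attempt and no reset: what is moved stays moved. The work goes in short steps, Python scripts to look and compute and a tool call to move; the robot and the scene stay as the last step left them, time stands still between calls to the robot, and variables do not carry over. Pictures are saved under pics/ and viewed, at most 10 in all, crops included, and the job is handed in when it is done.

Besides the shell and the picture viewer there is one more tool, called by a JSON object that holds its "op" and its "data". carry_out: Moves the arm, as the interface text tells. Its arguments: {"type":"object","properties":{"deltas":{"type":"array","items":{"type":"array","items":{"type":"array","items":{"type":"number","minimum":-1,"maximum":1}}}},"claw":{"type":"number"},"force":{"type":"number"}},"required":["deltas"]}

```bash
mkdir -p pics; ls
python3 - <<'E'
from bench import *
import cv2,numpy as np
o=get_obs(); print({k:np.round(v,3).tolist() for k,v in o.items()})
a,da=read_camera("scene"); b,db=read_camera("top")
cv2.imwrite("pics/scene0.png",a); cv2.imwrite("pics/top0.png",b)
np.savez("first.npz",a=a,da=da,b=b,db=db)
for n in("scene","top"):
    p=camera_params(n); print(n,np.round(p["K"],1).tolist(),np.round(p["camera_from_world"],3).tolist())
E
```

```text
pics
{'time': 0.0, 'qpos': [-1.318, 0.412, -0.013, 1.597, 0.006, 1.134, -0.082], 'joint_vel': [-0.001, -0.0, -0.001, 0.001, 0.001, 0.001, 0.001], 'joint_efforts': [-0.0, -58.795, 0.642, -29.107, -0.054, 0.018, 0.0], 'ee_pos': [0.197, 0.593, 0.222], 'eef_rot': [-0.0, 0.16, 0.987, -0.001], 'contact_force': [-0.26, 0.515, 0.478], 'wrist_torque': [0.021, -0.015, -0.021], 'grip_force': 0.0, 'finger_gap': 0.088}
scene [[608.4, 0.0, 316.6], [0.0, 608.4, 234.0], [0.0, 0.0, 1.0]] [[-0.639, 0.769, 0.003, 0.276], [0.466, 0.39, -0.794, -0.201], [-0.612, -0.506, -0.607, 2.195], [0.0, 0.0, 0.0, 1.0]]
top [[499.8, 0.0, 313.1], [0.0, 499.8, 233.8], [0.0, 0.0, 1.0]] [[0.007, -1.0, -0.003, 0.046], [-0.992, -0.006, -0.124, 0.491], [0.124, 0.004, -0.992, 1.476], [0.0, 0.0, 0.0, 1.0]]
```

View pics/top0.png

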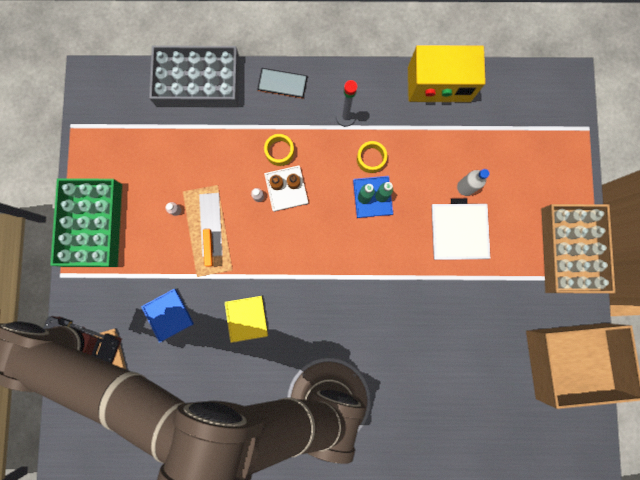

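View pics/scene0.png

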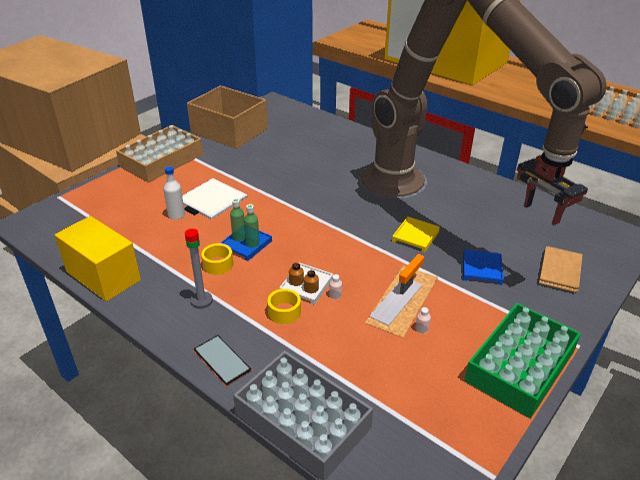

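Top view: white tray with amber bottles at (286,187), lifter handle at (208,247), blade at (210,210), mat at (208,230), panel at (461,232). Candidates for "tray": white+amber (286,187) ← chosen; blue+green (373,197); empty blue (168,315); empty yellow (246,319). Orange bar is the only lifter; the cork pad at (118,345) is not the mat.

```bash
cat > h.py <<'E'
from bench import *
import cv2,numpy as np
def cloud(cam,d,m=None):
    p=camera_params(cam);K=np.array(p["K"]);T=np.linalg.inv(np.array(p["camera_from_world"]))
    v,u=np.nonzero((d>0)&(m if m is not None else True)); z=d[v,u]
    P=np.c_[(u-K[0,2])/K[0,0]*z,(v-K[1,2])/K[1,1]*z,z]
    return P@T[:3,:3].T+T[:3,3],np.c_[u,v]
def onplane(cam,uv,h):
    p=camera_params(cam);K=np.array(p["K"]);T=np.linalg.inv(np.array(p["camera_from_world"]))
    uv=np.asarray(uv,float).reshape(-1,2)
    r=np.c_[(uv-K[:2,2])/K[[0,1],[0,1]],np.ones(len(uv))]@T[:3,:3].T
    return T[:3,3]+r*((h-T[2,3])/r[:,2])[:,None]
def proj(cam,X):
    p=camera_params(cam);K=np.array(p["K"]);C=np.array(p["camera_from_world"])
    c=np.atleast_2d(X)@C[:3,:3].T+C[:3,3]; c=c@K.T; return c[:,:2]/c[:,2:]
def rect(xy):
    (c,s,a)=cv2.minAreaRect(xy.astype(np.float32)); b=np.radians(a)
    return np.round(c,4),np.round(s,4),round(float(b),3)
E
python3 - <<'E'
from h import *
out={}
for cam in("top","scene"):
    pic,d=read_camera(cam)
    # table bias
    for t in("mat","panel","tray","lifter","amber1","stray","spray","tape1","other_tray"):
        R=masks_of(cam,t)
        for r in R[:4]:
            m=r["mask"]; m2=cv2.erode(m.astype(np.uint8),np.ones((3,3)))>0
            P,_=cloud(cam,d,m2)
            if len(P)<5: continue
            h=np.percentile(P[:,2],[5,50,95])
            print(cam,t,round(r["conf"],2),np.round(r["pixel"]).tolist(),m.sum(),"z",np.round(h,4),"med",np.round(np.median(P,0)[:2],3))
            out[f"{cam}_{t}_{int(r['pixel'][0])}"]=m
    out[cam+"_d"]=d; out[cam+"_p"]=pic
np.savez("m.npz",**out)
E
```

```text
top mat 0.73 [365.0, 148.0] 437 z [0.0201 0.0424 0.0509] med [ 0.736 -0.128]
top mat 0.62 [201.0, 234.0] 1852 z [-0.0027  0.0026  0.008 ] med [0.485 0.399]
top mat 0.22 [171.0, 208.0] 159 z [0.0253 0.0517 0.0726] med [0.563 0.468]
top panel 0.66 [460.0, 233.0] 3112 z [0.0056 0.0111 0.0169] med [ 0.508 -0.401]
top tray 0.76 [166.0, 316.0] 1513 z [0.0111 0.0167 0.0223] med [0.249 0.484]
top tray 0.72 [247.0, 317.0] 1516 z [0.011  0.0167 0.0226] med [0.236 0.245]
top tray 0.57 [292.0, 193.0] 1151 z [0.0109 0.0167 0.0233] med [0.616 0.131]
top lifter 0.77 [208.0, 228.0] 1307 z [0.0006 0.0076 0.0811] med [0.516 0.357]
top amber1 0.57 [277.0, 180.0] 173 z [0.0497 0.0634 0.0801] med [0.642 0.16 ]
top amber1 0.46 [291.0, 183.0] 184 z [0.0454 0.0619 0.0802] med [0.646 0.108]
top stray 0.72 [173.0, 209.0] 156 z [0.0171 0.0502 0.0726] med [0.562 0.466]
top stray 0.53 [255.0, 195.0] 156 z [0.0297 0.0519 0.0717] med [0.606 0.216]
top stray 0.45 [209.0, 228.0] 1307 z [0.0006 0.0076 0.0811] med [0.516 0.357]
top spray 0.61 [474.0, 180.0] 535 z [0.0354 0.1178 0.1789] med [ 0.636 -0.412]
top tape1 0.
[... 817 characters left out ...]
270.0] 326 z [0.0254 0.054  0.0779] med [0.664 0.118]
scene stray 0.8 [337.0, 288.0] 274 z [0.0082 0.0384 0.0655] med [0.625 0.225]
scene stray 0.62 [423.0, 320.0] 311 z [0.0132 0.0438 0.069 ] med [0.579 0.479]
scene spray 0.75 [170.0, 194.0] 794 z [0.0169 0.0873 0.1709] med [ 0.659 -0.408]
scene spray 0.53 [402.0, 295.0] 1377 z [0.0016 0.0071 0.0789] med [0.507 0.365]
scene spray 0.26 [242.0, 233.0] 1617 z [0.0127 0.0486 0.1433] med [ 0.625 -0.112]
scene tape1 0.91 [284.0, 298.0] 953 z [0.0069 0.0306 0.0487] med [0.76  0.159]
scene tape1 0.66 [218.0, 257.0] 838 z [0.006  0.0304 0.049 ] med [ 0.739 -0.125]
scene other_tray 0.66 [243.0, 236.0] 1531 z [0.0134 0.0492 0.136 ] med [ 0.626 -0.114]
```

Run:
```python
from h import *
Z=np.load("m.npz"); 
def get(cam,cx,cy,R,f,zl,zh):
    d=Z[cam+"_d"];p=Z[cam+"_p"];P,uv=cloud(cam,d); hsv=cv2.cvtColor(p,cv2.COLOR_BGR2HSV)[uv[:,1],uv[:,0]].astype(int)
    k=(abs(P[:,0]-cx)<R)&(abs(P[:,1]-cy)<R)&(P[:,2]>zl)&(P[:,2]<zh)&f(hsv)
    return P[k]
white=lambda h:(h[:,1]<60)&(h[:,2]>140)
orange=lambda h:(h[:,0]<20)&(h[:,1]>200)&(h[:,2]>120)
steel=lambda h:(h[:,1]<70)
cork=lambda h:(h[:,0]<25)&(h[:,1]>50)&(h[:,1]<172)
for n,c,f,z in(("tray",(.637,.135,.085),white,(.008,.03)),("panel",(.515,-.4,.12),white,(.004,.02)),("handle",(.45,.355,.13),orange,(.06,.09)),("blade",(.53,.355,.1),steel,(-.004,.013)),("mat",(.5,.37,.18),cork,(-.006,.012))):
    Q=[]
    for cam in("top","scene"):
        P=get(cam,*c,f,*z); Q.append(P)
        print(n,cam,len(P),rect(P[:,:2]),"z",np.round(np.median(P[:,2]),4),"mean",np.round(P.mean(0),4))
    np.save(n+".npy",np.vstack(Q))
# bottles: tops via masks + stereo-independent check
for cam in("top","scene"):
    for k in Z.files:
        if k.startswith(cam) and ("amber" in k or "stray" in k):
            P,_=cloud(cam,Z[cam+"_d"],Z[k]); Pt=P[P[:,2]>.05]; print(k,np.round(np.median(Pt,0),3),np.round(P[:,2].max(),3))
crop=Z["top_p"][130:290,160:320]; cv2.imwrite("pics/crop.png",cv2.resize(crop,None,fx=3.7,fy=3.7,interpolation=cv2.INTER_CUBIC))
```

```text
tray top 990 (array([0.6356, 0.1341]), array([0.122 , 0.1112]), 0.231) z 0.0171 mean [0.6271 0.1319 0.0172]
tray scene 544 (array([0.6394, 0.1333]), array([0.1315, 0.114 ]), 0.247) z 0.0172 mean [0.6344 0.1454 0.0173]
panel top 2984 (array([ 0.5051, -0.4017]), array([0.1696, 0.1707]), 0.014) z 0.0111 mean [ 0.5048 -0.4008  0.0112]
panel scene 1332 (array([ 0.5275, -0.4014]), array([0.2136, 0.1784]), 0.025) z 0.0116 mean [ 0.5129 -0.3979  0.0116]
handle top 42 (array([0.4433, 0.348 ]), array([0.1023, 0.0105]), 0.006) z 0.0775 mean [0.4384 0.3479 0.0774]
handle scene 277 (array([0.4488, 0.3575]), array([0.1151, 0.0247]), 0.094) z 0.0765 mean [0.4555 0.3608 0.075 ]
blade top 962 (array([0.5242, 0.3663]), array([0.1924, 0.0637]), 0.077) z 0.0056 mean [0.5383 0.3645 0.0055]
blade scene 953 (array([0.5287, 0.3641]), array([0.1934, 0.0637]), 0.076) z 0.0054 mean [0.5401 0.3674 0.0054]
mat top 9670 (array([0.5214, 0.37  ]), array([0.36 , 0.317]), 1.57) z 0.0011 mean [0.5217 0.3716 0.0011]
mat scene 2205 (array([0.504, 0.37 ]), array([0.3595, 0.3511]), 1.566) z 0.0018 mean [0.5245 0.3867 0.0017]
top_amber1_277 [0.645 0.161 0.062] 0.084
top_amber1_291 [0.65  0.109 0.061] 0.083
top_stray_173 [0.565 0.472 0.062] 0.075
top_stray_255 [0.61  0.217 0.064] 0.074
top_stray_209 [0.445 0.355 0.078] 0.087
scene_amber1_310 [0.659 0.168 0.062] 0.083
scene_amber1_295 [0.663 0.115 0.061] 0.082
scene_stray_337 [0.62  0.222 0.057] 0.074
scene_stray_423 [0.574 0.477 0.06 ] 0.074
```

View pics/crop.png

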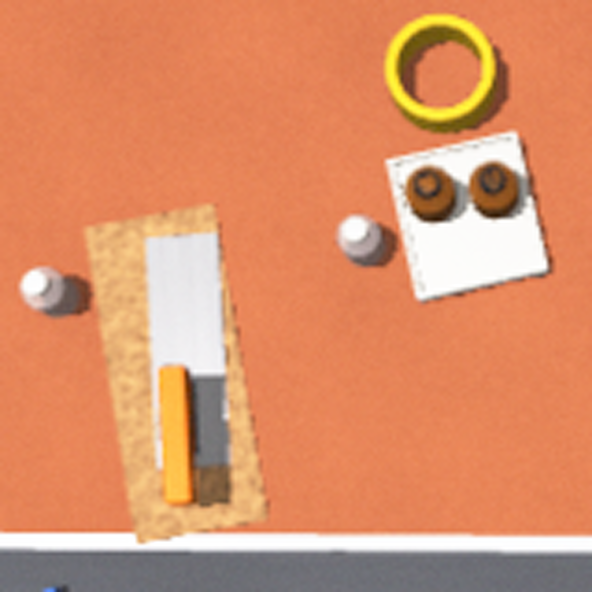

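```bash
cat > plan.py <<'E'
import sys,json
from h import *
from scipy.spatial.transform import Rotation as Ro
def down(yaw,pitch=0): # tool y along lifter y, tool x along -lifter x ; pitch>0 raises blade front
    return Ro.from_euler('z',yaw)*Ro.from_euler('y',-pitch)*Ro.from_matrix(np.array([[-1,0,0],[0,1,0],[0,0,-1.]]))
def plan(wps,ramp=True):
    """wps: [x,y,z,yaw,rows(,pitch)]"""
    o=get_obs(); p=np.array(o["ee_pos"]);q=np.array(o["eef_rot"]);R=Ro.from_quat(q[[1,2,3,0]])
    rows=[]
    for w in wps:
        t=np.array(w[:3]);Rt=down(w[3],w[5] if len(w)>5 else 0);n=w[4]
        s=np.arange(1,n+1)/n
        if ramp: # trapezoid speed
            v=np.minimum(1,np.minimum(np.arange(1,n+1),np.arange(n,0,-1))/4.); s=np.cumsum(v)/v.sum()
        p0,R0=p,R; dv=(R0.inv()*Rt).as_rotvec()
        for k in s:
            pn=p0+(t-p0)*k;Rn=R0*Ro.from_rotvec(dv*k)
            d=np.round(R.inv().apply(pn-p)/.02,3);r=np.round((R.inv()*Rn).as_rotvec()/(2*np.pi),4)
            rows.append(d.tolist()+r.tolist()); p=p+R.apply(d*.02);R=R*Ro.from_rotvec(r*2*np.pi)
    while len(rows)%8: rows.append([0]*6)
    A=np.array(rows); print("now",np.round(o["ee_pos"],4),"t",round(o["time"],2),"max",abs(A[:,:3]).max(),np.degrees(abs(A[:,3:]).max()*2*np.pi))
    for i in range(0,len(rows),8): print(json.dumps([rows[i:i+8]]).replace(" ","").replace("-0.0,","0,").replace("-0.0]","0]").replace("0.0,","0,").replace("0.0]","0]"))
E
python3 - <<'E'
from plan import *
from scipy.optimize import minimize
Z=np.load("m.npz")
# mat: cork mask in ROI both views, silhouettes projected on z=.003
for cam in("top","scene"):
    p=Z[cam+"_p"];hsv=cv2.cvtColor(p,cv2.COLOR_BGR2HSV);c=proj(cam,[.5,.37,.003])[0].astype(int)
    print(cam,c,[hsv[r,q].tolist() for q,r in ((195,200),(220,262))] if cam=="top" else [hsv[330,400].tolist()], hsv[220,140].tolist())
    for k in Z.files:
        if k.startswith(cam+"_mat_") : 
            m=Z[k]
            if abs(np.nonzero(m)[1].mean()-c[0])<25:
                l=[Z[j] for j in Z.files if j.startswith(cam+"_lifter")][0]
                v,u=np.nonzero(m); X=onplane(cam,np.c_[u,v],.003); print("mat",rect(X[:,:2]))
    for n,h in(("panel",.012),("tray",.02)):
        for k in Z.files:
            if k.startswith(cam+"_"+n):
                v,u=np.nonzero(Z[k]); X=onplane(cam,np.c_[u,v],h); print(k,rect(X[:,:2]))
print(np.round(onplane("top",[[160+x/3.7,130+y/3.7] for x,y in((85,228),(213,205),(268,517),(140,543))],.003),4).tolist())
for x in (down(0.077),): print(np.round(x.as_matrix(),2).tolist())
plan([[.469,.361,.20,.077,24]])
E
```

```text
top [208 231] [[16, 126, 237], [13, 129, 125]] [9, 156, 230]
mat (array([0.5048, 0.3753]), array([0.2758, 0.1153]), 0.187)
top_panel_460 (array([ 0.5149, -0.4012]), array([0.1849, 0.1726]), 0.006)
top_tray_166 (array([0.2482, 0.482 ]), array([0.1203, 0.1131]), 0.507)
top_tray_247 (array([0.2381, 0.2449]), array([0.1201, 0.1127]), 0.17)
top_tray_291 (array([0.6348, 0.1307]), array([0.1253, 0.1152]), 0.225)
scene [402 296] [[16, 141, 228]] [9, 175, 220]
mat (array([0.5077, 0.3727]), array([0.2739, 0.118 ]), 0.187)
scene_panel_211 (array([ 0.5232, -0.3978]), array([0.1974, 0.1822]), 0.019)
scene_panel_171 (array([ 0.5743, -0.5322]), array([0.34 , 0.059]), 0.966)
scene_tray_414 (array([0.2489, 0.25  ]), array([0.145 , 0.1179]), 0.183)
scene_tray_321 (array([0.6412, 0.1384]), array([0.1346, 0.1219]), 0.187)
scene_tray_480 (array([0.2586, 0.4855]), array([0.1406, 0.1101]), 0.486)
[[0.6241, 0.4542, 0.003], [0.6445, 0.3473, 0.003], [0.3829, 0.294, 0.003], [0.3609, 0.3987, 0.003]]
[[-1.0, -0.08, 0.0], [-0.08, 1.0, 0.0], [-0.0, 0.0, -1.0]]
now [0.1971 0.5931 0.2227] t 1.1 max 0.779 1.116
[[[-0.197,-0.08,0.013,0,0,-0.0008],[-0.394,-0.162,0.027,0,0,-0.0015],[-0.588,-0.249,0.041,0,0,-0.0022],[-0.779,-0.342,0.054,0,0,-0.003],[-0.773,-0.358,0.054,0,0,-0.0031],[-0.765,-0.372,0.054,0,0,-0.003],[-0.759,-0.386,0.054,0,0,-0.003],[-0.751,-0.401,0.054,0,0,-0.003]]]
[[[-0.743,-0.415,0.054,0,0,-0.003],[-0.735,-0.428,0.053,0,0,-0.003],[-0.728,-0.443,0.054,0,0,-0.003],[-0.718,-0.456,0.054,0,0,-0.0031],[-0.71,-0.47,0.054,0,0,-0.003],[-0.701,-0.483,0.054,0,0,-0.003],[-0.691,-0.497,0.054,0,0,-0.003],[-0.682,-0.509,0.054,0,0,-0.003]]]
[[[-0.672,-0.522,0.054,0,0,-0.003],[-0.663,-0.535,0.054,0,0,-0.003],[-0.652,-0.547,0.054,0,0,-0.0031],[-0.641,-0.56,0.054,0,0,-0.003],[-0.631,-0.572,0.054,0,0,-0.003],[-0.465,-0.437,0.04,0,0,-0.0022],[-0.306,-0.296,0.027,0,0,-0.0016],[-0.151,-0.15,0.014,0,0,-0.0007]]]
```

Crop confirms the white tray with two amber bottles and the lifter (all heights and sizes agree with the text). Moving above the lifter.

{"op": "carry_out", "data": {"deltas": [[[-0.197, -0.08, 0.013, 0, 0, -0.0008], [-0.394, -0.162, 0.027, 0, 0, -0.0015], [-0.588, -0.249, 0.041, 0, 0, -0.0022], [-0.779, -0.342, 0.054, 0, 0, -0.003], [-0.773, -0.358, 0.054, 0, 0, -0.0031], [-0.765, -0.372, 0.054, 0, 0, -0.003], [-0.759, -0.386, 0.054, 0, 0, -0.003], [-0.751, -0.401, 0.054, 0, 0, -0.003]]], "claw": -1}}

```text
time: 1.77
ee_pos: [0.2826, 0.5199, 0.2156]
eef_rot: [0.0, 0.098, 0.995, -0.0]
contact_force: [-0.5, 1.0, 0.8]
finger_gap: 0.0879
grip_force: 0.0
```

{"op": "carry_out", "data": {"deltas": [[[-0.743, -0.415, 0.054, 0, 0, -0.003], [-0.735, -0.428, 0.053, 0, 0, -0.003], [-0.728, -0.443, 0.054, 0, 0, -0.003], [-0.718, -0.456, 0.054, 0, 0, -0.0031], [-0.71, -0.47, 0.054, 0, 0, -0.003], [-0.701, -0.483, 0.054, 0, 0, -0.003], [-0.691, -0.497, 0.054, 0, 0, -0.003], [-0.682, -0.509, 0.054, 0, 0, -0.003]]]}}

```text
time: 2.43
ee_pos: [0.386, 0.4314, 0.207]
eef_rot: [0.0, 0.023, 1.0, -0.0]
contact_force: [-1.0, 0.1, 0.4]
finger_gap: 0.088
grip_force: 0.0
```

{"op": "carry_out", "data": {"deltas": [[[-0.672, -0.522, 0.054, 0, 0, -0.003], [-0.663, -0.535, 0.054, 0, 0, -0.003], [-0.652, -0.547, 0.054, 0, 0, -0.0031], [-0.641, -0.56, 0.054, 0, 0, -0.003], [-0.631, -0.572, 0.054, 0, 0, -0.003], [-0.465, -0.437, 0.04, 0, 0, -0.0022], [-0.306, -0.296, 0.027, 0, 0, -0.0016], [-0.151, -0.15, 0.014, 0, 0, -0.0007]]]}}

```text
time: 3.1
ee_pos: [0.4703, 0.3593, 0.1999]
eef_rot: [0.0, -0.038, 0.999, -0.0]
contact_force: [-0.4, -0.5, -0.1]
finger_gap: 0.0877
grip_force: 0.0
```

```bash
python3 -c "
from plan import *
plan([[.469,.361,.046,.077,16]])"
```

```text
now [0.4703 0.3593 0.1999] t 3.1 max 0.593 0.036
[[[0.001,0.002,0.148,0,0,0],[0.002,0.003,0.296,0,0,0],[0.004,0.006,0.444,0,0,0],[0.005,0.007,0.592,0,0,0],[0.004,0.008,0.592,0,0,-0.0001],[0.005,0.007,0.592,0,0,0],[0.005,0.007,0.592,0,0,0],[0.004,0.008,0.593,0,0,0]]]
[[[0.005,0.007,0.592,0,0,0],[0.004,0.007,0.592,-0.0001,0,-0.0001],[0.005,0.007,0.592,0,0,0],[0.005,0.007,0.592,0,0,0],[0.004,0.007,0.592,0,0,0],[0.004,0.005,0.444,0,0,0],[0.002,0.004,0.296,0,0.0001,0],[0.001,0.002,0.148,0,0,0]]]
```

{"op": "carry_out", "data": {"deltas": [[[0.001, 0.002, 0.148, 0, 0, 0], [0.002, 0.003, 0.296, 0, 0, 0], [0.004, 0.006, 0.444, 0, 0, 0], [0.005, 0.007, 0.592, 0, 0, 0], [0.004, 0.008, 0.592, 0, 0, -0.0001], [0.005, 0.007, 0.592, 0, 0, 0], [0.005, 0.007, 0.592, 0, 0, 0], [0.004, 0.008, 0.593, 0, 0, 0]]]}}

```text
time: 3.77
ee_pos: [0.468, 0.3619, 0.1214]
eef_rot: [-0.0, -0.039, 0.999, -0.0]
contact_force: [0.9, 0.9, 0.1]
finger_gap: 0.0878
grip_force: 0.0
```

{"op": "carry_out", "data": {"deltas": [[[0.005, 0.007, 0.592, 0, 0, 0], [0.004, 0.007, 0.592, 0, 0, -0.0001], [0.005, 0.007, 0.592, 0, 0, 0], [0.005, 0.007, 0.592, 0, 0, 0], [0.004, 0.007, 0.592, 0, 0, 0], [0.004, 0.005, 0.444, 0, 0, 0], [0.002, 0.004, 0.296, 0, 0, 0], [0.001, 0.002, 0.148, 0, 0, 0]]]}}

```text
time: 4.43
ee_pos: [0.4673, 0.3625, 0.0449]
eef_rot: [-0.0, -0.039, 0.999, -0.0]
contact_force: [-0.1, -0.5, -0.3]
finger_gap: 0.0881
grip_force: 0.0
```

{"op": "carry_out", "data": {"deltas": [[[0, 0, 0, 0, 0, 0], [0, 0, 0, 0, 0, 0], [0, 0, 0, 0, 0, 0], [0, 0, 0, 0, 0, 0], [0, 0, 0, 0, 0, 0], [0, 0, 0, 0, 0, 0], [0, 0, 0, 0, 0, 0], [0, 0, 0, 0, 0, 0]]], "claw": 1, "force": 55}}

```text
time: 5.1
ee_pos: [0.4677, 0.3628, 0.0462]
eef_rot: [0.0, -0.039, 0.999, 0.0]
contact_force: [-0.2, -0.1, -1.2]
finger_gap: 0.0382
grip_force: 0.0
```

{"op": "carry_out", "data": {"deltas": [[[0, 0, 0, 0, 0, 0], [0, 0, 0, 0, 0, 0], [0, 0, 0, 0, 0, 0], [0, 0, 0, 0, 0, 0], [0, 0, 0, 0, 0, 0], [0, 0, 0, 0, 0, 0], [0, 0, 0, 0, 0, 0], [0, 0, 0, 0, 0, 0]]]}}

```text
time: 5.77
ee_pos: [0.4676, 0.3628, 0.046]
eef_rot: [-0.0, -0.039, 0.999, 0.0]
contact_force: [-1.5, -0.4, -1.3]
finger_gap: 0.0216
grip_force: 55.0
```

```bash
python3 -c "
from plan import *
o=get_obs();print(o['finger_gap'],o['grip_force'],o['contact_force'],o['eef_rot'])
plan([[.450,.361,.150,.077,16],[.400,.077,.150,.232,24]])"
```

```text
0.02158785676651965 54.98666524887085 [-1.54995936 -0.38878033 -1.27766182] [-7.41527941e-05 -3.91561317e-02  9.99233102e-01  4.44364002e-06]
now [0.4676 0.3628 0.046 ] t 5.77 max 0.663 0.43199999999999994
[[[0.017,0,-0.1,0,0,0],[0.034,-0.001,-0.2,0,0,0],[0.051,-0.002,-0.3,0,0,0],[0.068,-0.001,-0.4,0,0,0],[0.068,-0.002,-0.401,0,0,0.0001],[0.068,-0.002,-0.4,0,0,0],[0.068,-0.002,-0.4,0,0,0],[0.068,-0.001,-0.4,0,0,0]]]
[[[0.068,-0.002,-0.4,0,0,0],[0.068,-0.002,-0.4,0,0,0],[0.068,-0.002,-0.4,0,0,0.0001],[0.068,-0.001,-0.401,0,0,0],[0.068,-0.002,-0.4,0,0,0],[0.051,-0.002,-0.3,0,0,0],[0.034,0,-0.2,0,0,0],[0.017,-0.001,-0.1,0,0,0]]]
[[[0.043,-0.166,0,0,0,-0.0003],[0.086,-0.333,0,0,0,-0.0006],[0.131,-0.498,0,0,0,-0.0009],[0.178,-0.663,0,0,0,-0.0011],[0.183,-0.661,0,0,0,-0.0012],[0.187,-0.661,0,0,0,-0.0012],[0.193,-0.659,0,0,0,-0.0012],[0.198,-0.657,0,0,0,-0.0011]]]
[[[0.202,-0.656,0,0,0,-0.0012],[0.208,-0.655,0,0,0,-0.0012],[0.212,-0.653,0,0,0,-0.0012],[0.217,-0.651,0,0,0,-0.0011],[0.221,-0.65,0,0,0,-0.0012],[0.227,-0.648,0,0,0,-0.0012],[0.231,-0.647,0,0,0,-0.0012],[0.236,-0.644,0,0,0,-0.0011]]]
[[[0.241,-0.643,0,0,0,-0.0012],[0.246,-0.642,0,0,0,-0.0012],[0.25,-0.639,0,0,0,-0.0011],[0.255,-0.637,0,0,0,-0.0012],[0.259,-0.636,0,0,0,-0.0012],[0.199,-0.475,0,0,0,-0.0009],[0.133,-0.316,0,0,0,-0.0006],[0.068,-0.158,0,0,0,-0.0003]]]
```

{"op": "carry_out", "data": {"deltas": [[[0.017, 0, -0.1, 0, 0, 0], [0.034, -0.001, -0.2, 0, 0, 0], [0.051, -0.002, -0.3, 0, 0, 0], [0.068, -0.001, -0.4, 0, 0, 0], [0.068, -0.002, -0.401, 0, 0, 0.0001], [0.068, -0.002, -0.4, 0, 0, 0], [0.068, -0.002, -0.4, 0, 0, 0], [0.068, -0.001, -0.4, 0, 0, 0]]]}}

```text
time: 6.43
ee_pos: [0.4588, 0.362, 0.0993]
eef_rot: [0.0, -0.039, 0.999, 0.0]
contact_force: [0.4, 0.4, -0.8]
finger_gap: 0.0218
grip_force: 55.0
```

{"op": "carry_out", "data": {"deltas": [[[0.068, -0.002, -0.4, 0, 0, 0], [0.068, -0.002, -0.4, 0, 0, 0], [0.068, -0.002, -0.4, 0, 0, 0.0001], [0.068, -0.001, -0.401, 0, 0, 0], [0.068, -0.002, -0.4, 0, 0, 0], [0.051, -0.002, -0.3, 0, 0, 0], [0.034, 0, -0.2, 0, 0, 0], [0.017, -0.001, -0.1, 0, 0, 0]]]}}

```text
time: 7.1
ee_pos: [0.4502, 0.3611, 0.1508]
eef_rot: [0.0, -0.039, 0.999, 0.0]
contact_force: [-0.9, -0.8, -1.3]
finger_gap: 0.0216
grip_force: 55.0
```

{"op": "carry_out", "data": {"deltas": [[[0.043, -0.166, 0, 0, 0, -0.0003], [0.086, -0.333, 0, 0, 0, -0.0006], [0.131, -0.498, 0, 0, 0, -0.0009], [0.178, -0.663, 0, 0, 0, -0.0011], [0.183, -0.661, 0, 0, 0, -0.0012], [0.187, -0.661, 0, 0, 0, -0.0012], [0.193, -0.659, 0, 0, 0, -0.0012], [0.198, -0.657, 0, 0, 0, -0.0011]]]}}

```text
time: 7.77
ee_pos: [0.4343, 0.2711, 0.1502]
eef_rot: [0.0, -0.062, 0.998, -0.0]
contact_force: [-0.0, -0.0, -1.7]
finger_gap: 0.0216
grip_force: 55.0
```

{"op": "carry_out", "data": {"deltas": [[[0.202, -0.656, 0, 0, 0, -0.0012], [0.208, -0.655, 0, 0, 0, -0.0012], [0.212, -0.653, 0, 0, 0, -0.0012], [0.217, -0.651, 0, 0, 0, -0.0011], [0.221, -0.65, 0, 0, 0, -0.0012], [0.227, -0.648, 0, 0, 0, -0.0012], [0.231, -0.647, 0, 0, 0, -0.0012], [0.236, -0.644, 0, 0, 0, -0.0011]]]}}

```text
time: 8.43
ee_pos: [0.415, 0.1632, 0.1502]
eef_rot: [0.0, -0.092, 0.996, 0.0]
contact_force: [0.2, 0.6, -0.7]
finger_gap: 0.0218
grip_force: 55.0
```

{"op": "carry_out", "data": {"deltas": [[[0.241, -0.643, 0, 0, 0, -0.0012], [0.246, -0.642, 0, 0, 0, -0.0012], [0.25, -0.639, 0, 0, 0, -0.0011], [0.255, -0.637, 0, 0, 0, -0.0012], [0.259, -0.636, 0, 0, 0, -0.0012], [0.199, -0.475, 0, 0, 0, -0.0009], [0.133, -0.316, 0, 0, 0, -0.0006], [0.068, -0.158, 0, 0, 0, -0.0003]]]}}

```text
time: 9.1
ee_pos: [0.3996, 0.0755, 0.1502]
eef_rot: [0.0, -0.115, 0.993, 0.0]
contact_force: [-0.5, -0.6, -1.2]
finger_gap: 0.0218
grip_force: 55.0
```

Run:
```python
from plan import *
o=get_obs();print(o['ee_pos'],o['eef_rot'],o['finger_gap'],o['grip_force'],o['contact_force'],o['wrist_torque'])
for cam in("top","scene"):
    p,d=read_camera(cam); cv2.imwrite(f"pics/{cam}1.png",p); np.savez(f"{cam}1.npz",p=p,d=d)
    P,uv=cloud(cam,d);h=cv2.cvtColor(p,cv2.COLOR_BGR2HSV)[uv[:,1],uv[:,0]].astype(int)
    k=(P[:,0]>.33)&(P[:,0]<.6)&(abs(P[:,1]-.1)<.08)&(P[:,2]>.09)&(P[:,2]<.125)&(h[:,1]<80)
    if k.sum()>20:
        Q=P[k]; 
        A=np.c_[Q[:,:2],np.ones(len(Q))]; c=np.linalg.lstsq(A,Q[:,2],rcond=None)[0]
        r=Q[:,2]-A@c; print(cam,k.sum(),rect(Q[:,:2]),"plane",np.round(c,4),"rms",r.std(),"z med",np.median(Q[:,2]))
```

```text
[0.39957411 0.07550185 0.15020918] [ 1.22238594e-04 -1.15149615e-01  9.93348152e-01  2.97129604e-05] 0.02181414531485169 54.98666524887085 [-0.4815304  -0.60916404 -1.20691716] [ 0.0429894  -0.00251362  0.00308788]
top 368 (array([0.5233, 0.1043]), array([0.0532, 0.0597]), 0.248) plane [-0.0053 -0.0114  0.114 ] rms 0.0027941499472019264 z med 0.10986077832238195
scene 755 (array([0.4573, 0.0871]), array([0.2084, 0.0643]), 0.222) plane [-0.0036 -0.0039  0.1123] rms 0.003377113091558745 z med 0.11007965918423723
```

```bash
python3 -c "
from plan import *
plan([[.399,.0775,.0475,.232,16],[.535,.110,.0475,.232,24]])"
```

```text
now [0.3999 0.0764 0.1502] t 9.2 max 0.395 0.036
[[[0.001,0.001,0.099,0,0,0],[0.001,0.003,0.197,0,0,0],[0.002,0.003,0.297,0,0,0],[0.002,0.005,0.395,0,0,0],[0.003,0.005,0.395,0,0,0],[0.003,0.005,0.395,0,0,0],[0.002,0.005,0.395,0,0,-0.0001],[0.003,0.005,0.395,0,0,0]]]
[[[0.002,0.005,0.395,0,0,0],[0.003,0.005,0.395,0,0,0],[0.002,0.005,0.395,0,0,0],[0.003,0.004,0.395,0,0.0001,0],[0.002,0.005,0.395,0,0,0],[0.002,0.004,0.297,0,0,0],[0.001,0.002,0.197,0,0,0],[0.001,0.002,0.099,0,0,0]]]
[[[-0.083,0,0,0,0,0],[-0.167,0.001,0,0,0,0],[-0.249,0,0,0,0,0],[-0.333,0.001,0,0,0,0],[-0.333,0.001,0,0,0,0],[-0.333,0.001,0,0,0,0],[-0.333,0.001,0,0,0,0],[-0.333,0.001,0,0,0,0]]]
[[[-0.333,0.001,-0.001,0,0,0],[-0.333,0.001,0,0,0,0],[-0.333,0.001,0,0,0,0],[-0.333,0.001,0,0,0,0],[-0.333,0,0,0,0,0],[-0.333,0.001,0,0,0,0],[-0.333,0.001,0,0,0,0],[-0.333,0.001,0,0,0,0]]]
[[[-0.332,0.001,0,0,0,0],[-0.333,0.001,0,0,0,0],[-0.333,0.001,0,0,0,0],[-0.333,0.001,0,0,0,0],[-0.333,0.001,0,0,0,0],[-0.25,0,0,0,0,0],[-0.166,0.001,0,0,0,0],[-0.084,0,0,0,0,0]]]
```

View pics/scene1.png

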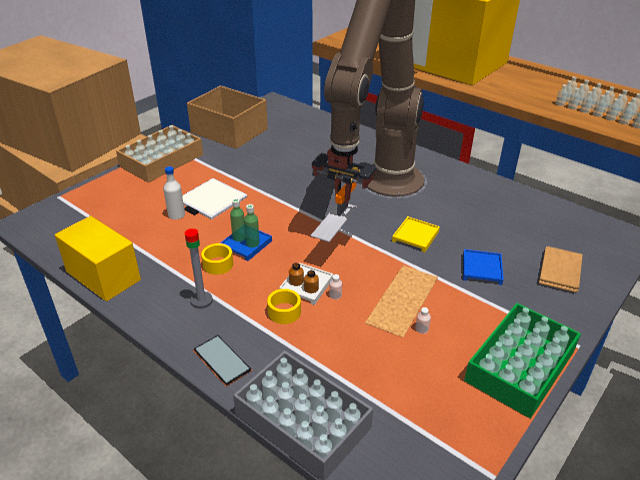

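The lifter is held level with its blade (330,227) pointing at the white tray (305,282); the mat (403,300) is empty. Now lower and start inserting.

{"op": "carry_out", "data": {"deltas": [[[0.001, 0.001, 0.099, 0, 0, 0], [0.001, 0.003, 0.197, 0, 0, 0], [0.002, 0.003, 0.297, 0, 0, 0], [0.002, 0.005, 0.395, 0, 0, 0], [0.003, 0.005, 0.395, 0, 0, 0], [0.003, 0.005, 0.395, 0, 0, 0], [0.002, 0.005, 0.395, 0, 0, -0.0001], [0.003, 0.005, 0.395, 0, 0, 0]]]}}

```text
time: 9.87
ee_pos: [0.3993, 0.0775, 0.0977]
eef_rot: [-0.0, -0.116, 0.993, -0.0]
contact_force: [-0.7, -0.2, -1.2]
finger_gap: 0.0218
grip_force: 55.0
```

{"op": "carry_out", "data": {"deltas": [[[0.002, 0.005, 0.395, 0, 0, 0], [0.003, 0.005, 0.395, 0, 0, 0], [0.002, 0.005, 0.395, 0, 0, 0], [0.003, 0.004, 0.395, 0, 0, 0], [0.002, 0.005, 0.395, 0, 0, 0], [0.002, 0.004, 0.297, 0, 0, 0], [0.001, 0.002, 0.197, 0, 0, 0], [0.001, 0.002, 0.099, 0, 0, 0]]]}}

```text
time: 10.53
ee_pos: [0.3989, 0.078, 0.0467]
eef_rot: [-0.0, -0.116, 0.993, -0.0]
contact_force: [0.5, -0.1, -1.6]
finger_gap: 0.0217
grip_force: 55.0
```

```bash
cat > chk.py <<'E'
from plan import *
white=lambda h:(h[:,1]<60)&(h[:,2]>140)
def find(cam,c,zl,zh,f,tag=""):
    p,d=read_camera(cam);P,uv=cloud(cam,d);h=cv2.cvtColor(p,cv2.COLOR_BGR2HSV)[uv[:,1],uv[:,0]].astype(int)
    k=(abs(P[:,0]-c[0])<c[2])&(abs(P[:,1]-c[1])<c[3])&(P[:,2]>zl)&(P[:,2]<zh)&f(h);Q=P[k]
    print(tag,cam,len(Q),*(rect(Q[:,:2]) if len(Q)>4 else []),"z",np.median(Q[:,2]) if len(Q) else None); return p
E
python3 - <<'E'
from chk import *
o=get_obs();print(np.round(o['ee_pos'],4),np.round(o['eef_rot'],4),np.round(o['contact_force'],2))
for cam in("top","scene"):
    find(cam,(.637,.134,.085,.085),.012,.03,white,"tray")
    find(cam,(.44,.087,.13,.08),-.004,.016,lambda h:h[:,1]<80,"blade")
E
```

```text
[0.3989 0.078  0.0467] [-4.000e-04 -1.161e-01  9.932e-01 -1.000e-04] [ 0.46 -0.07 -1.62]
tray top 914 [0.6355 0.1331] [0.1221 0.1094] 0.232 z 0.017680727584953537
blade top 506 [0.4398 0.1189] [0.0956 0.2591] 1.568 z 0.0046203514376480515
tray scene 508 [0.6362 0.1324] [0.1288 0.1142] 0.246 z 0.017673859857135543
blade scene 1073 [0.4383 0.086 ] [0.1578 0.259 ] 1.553 z 0.005313327078086516
```

{"op": "carry_out", "data": {"deltas": [[[-0.083, 0, 0, 0, 0, 0], [-0.167, 0.001, 0, 0, 0, 0], [-0.249, 0, 0, 0, 0, 0], [-0.333, 0.001, 0, 0, 0, 0], [-0.333, 0.001, 0, 0, 0, 0], [-0.333, 0.001, 0, 0, 0, 0], [-0.333, 0.001, 0, 0, 0, 0], [-0.333, 0.001, 0, 0, 0, 0]]]}}

```text
time: 11.4
ee_pos: [0.442, 0.0883, 0.0473]
eef_rot: [-0.0, -0.116, 0.993, 0.0]
contact_force: [-0.0, -0.8, -1.7]
finger_gap: 0.022
grip_force: 55.0
```

{"op": "carry_out", "data": {"deltas": [[[-0.333, 0.001, 0, 0, 0, 0], [-0.333, 0.001, 0, 0, 0, 0], [-0.333, 0.001, 0, 0, 0, 0], [-0.333, 0.001, 0, 0, 0, 0], [-0.333, 0, 0, 0, 0, 0], [-0.25, 0.001, 0, 0, 0, 0], [-0.15, 0.001, 0, 0, 0, 0], [-0.08, 0, 0, 0, 0, 0]]]}}

```text
time: 12.07
ee_pos: [0.4833, 0.0983, 0.0473]
eef_rot: [0.0, -0.116, 0.993, 0.0]
contact_force: [0.7, -0.1, -2.1]
finger_gap: 0.0215
grip_force: 55.0
```

Run:
```python
from chk import *
o=get_obs();print(np.round(o['ee_pos'],4),np.round(o['eef_rot'],4),np.round(o['contact_force'],2),np.round(o['wrist_torque'],2))
p=find("top",(.637,.134,.085,.085),.012,.03,white,"tray")
p=find("scene",(.637,.134,.085,.085),.012,.03,white,"tray")
cv2.imwrite("pics/ins.png",cv2.resize(p[180:340,220:430],None,fx=3.5,fy=3.5,interpolation=cv2.INTER_CUBIC))
plan([[.535,.110,.0475,.232,12]])
```

```text
[0.4833 0.0983 0.0473] [ 1.000e-04 -1.161e-01  9.932e-01  0.000e+00] [ 0.69 -0.06 -2.1 ] [ 0.01 -0.   -0.07]
tray top 585 [0.6501 0.1365] [0.093  0.1093] 0.23 z 0.01730325277896405
tray scene 532 [0.6242 0.1311] [0.1528 0.1118] 0.209 z 0.01772461055216834
now [0.4829 0.0982 0.0473] t 12.17 max 0.297 0.036
[[[-0.074,-0.001,0,0,0,0],[-0.148,-0.001,-0.001,0,0,0],[-0.223,-0.002,-0.001,0,0,0],[-0.297,-0.003,-0.001,0,0,0],[-0.296,-0.003,-0.001,0,0,0],[-0.297,-0.002,-0.002,0,0,0.0001],[-0.297,-0.003,-0.001,0,0,0],[-0.296,-0.003,-0.001,0,0,0]]]
[[[-0.297,-0.002,-0.002,0,0,0],[-0.222,-0.002,0,0,0,0],[-0.149,-0.001,-0.001,0,0,0],[-0.074,-0.001,0,0,0,0],[0,0,0,0,0,0],[0,0,0,0,0,0],[0,0,0,0,0,0],[0,0,0,0,0,0]]]
```

View pics/ins.png

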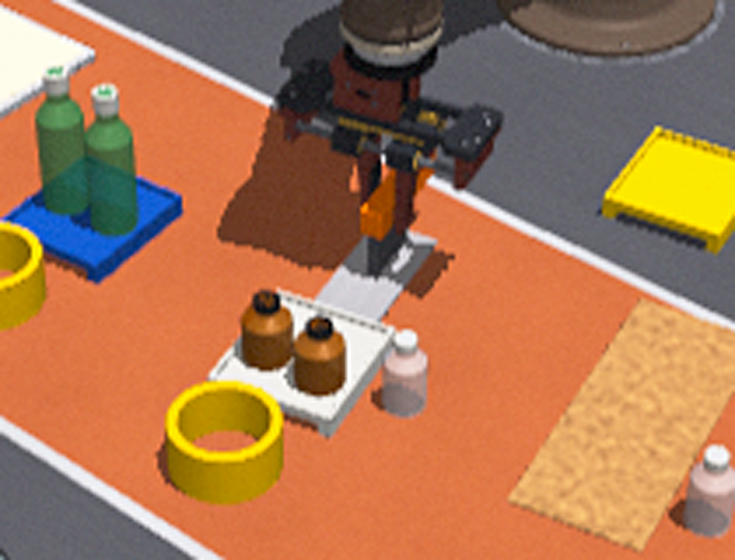

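Blade (crop 355,290) is entering the tunnel squarely, tray unmoved. Finish the insertion.

{"op": "carry_out", "data": {"deltas": [[[-0.074, -0.001, 0, 0, 0, 0], [-0.148, -0.001, -0.001, 0, 0, 0], [-0.223, -0.002, -0.001, 0, 0, 0], [-0.297, -0.003, -0.001, 0, 0, 0], [-0.296, -0.003, -0.001, 0, 0, 0], [-0.297, -0.002, -0.002, 0, 0, 0], [-0.297, -0.003, -0.001, 0, 0, 0], [-0.296, -0.003, -0.001, 0, 0, 0]]], "force": 60}}

```text
time: 12.83
ee_pos: [0.5212, 0.1069, 0.0475]
eef_rot: [0.0, -0.116, 0.993, 0.0]
contact_force: [0.4, 0.4, -1.5]
finger_gap: 0.0213
grip_force: 60.0
```

{"op": "carry_out", "data": {"deltas": [[[-0.297, -0.002, -0.002, 0, 0, 0], [-0.222, -0.002, 0, 0, 0, 0], [-0.149, -0.001, -0.001, 0, 0, 0], [-0.074, -0.001, 0, 0, 0, 0], [0, 0, 0, 0, 0, 0], [0, 0, 0, 0, 0, 0], [0, 0, 0, 0, 0, 0], [0, 0, 0, 0, 0, 0]]]}}

```text
time: 13.5
ee_pos: [0.5347, 0.1099, 0.0476]
eef_rot: [-0.0, -0.116, 0.993, 0.0]
contact_force: [0.2, -0.3, -1.8]
finger_gap: 0.0218
grip_force: 60.0
```

{"op": "carry_out", "data": {"deltas": [[[0, 0, -0.05, 0, 0, 0], [0, 0, -0.1, 0, 0, 0], [0, 0, -0.1, 0, 0, 0], [0, 0, -0.1, 0, 0, 0], [0, 0, -0.15, 0, 0, 0], [0, 0, -0.2, 0, 0, 0], [0, 0, -0.2, 0, 0, 0], [0, 0, -0.2, 0, 0, 0]]]}}

```text
time: 14.17
ee_pos: [0.5349, 0.11, 0.07]
eef_rot: [-0.0, -0.116, 0.993, 0.0]
contact_force: [0.3, -0.1, -3.2]
finger_gap: 0.0215
grip_force: 60.0
```

{"op": "carry_out", "data": {"deltas": [[[0, 0, -0.2, 0, 0, 0], [0, 0, -0.2, 0, 0, 0], [0, 0, -0.2, 0, 0, 0], [0, 0, -0.2, 0, 0, 0], [0, 0, -0.2, 0, 0, 0], [0, 0, -0.15, 0, 0, 0], [0, 0, -0.1, 0, 0, 0], [0, 0, -0.05, 0, 0, 0]]]}}

```text
time: 14.83
ee_pos: [0.5351, 0.1101, 0.0959]
eef_rot: [0.0, -0.116, 0.993, 0.0]
contact_force: [-0.5, 0.6, -3.8]
finger_gap: 0.0217
grip_force: 60.0
```

Run:
```python
from chk import *
o=get_obs();print(np.round(o['ee_pos'],4),np.round(o['eef_rot'],4),np.round(o['contact_force'],2),np.round(o['wrist_torque'],2),o['finger_gap'])
for cam in ("top","scene"):
    p,d=read_camera(cam);P,uv=cloud(cam,d);h=cv2.cvtColor(p,cv2.COLOR_BGR2HSV)[uv[:,1],uv[:,0]].astype(int)
    k=(abs(P[:,0]-.637)<.09)&(abs(P[:,1]-.134)<.085)&(P[:,2]>.04)&(P[:,2]<.075)&white(h)
    Q=P[k]; A=np.c_[Q[:,:2]-[.637,.134],np.ones(len(Q))];c=np.linalg.lstsq(A,Q[:,2],rcond=None)[0];r=A@c-Q[:,2]
    g=abs(r)<.006; c=np.linalg.lstsq(A[g],Q[g,2],rcond=None)[0]
    print(cam,len(Q),rect(Q[:,:2]),"plane",np.round(c,4))
cv2.imwrite("pics/lift.png",cv2.resize(p[160:320,220:430],None,fx=3.5,fy=3.5,interpolation=cv2.INTER_CUBIC))
```

```text
[0.5351 0.1101 0.0959] [ 2.000e-04 -1.161e-01  9.932e-01  1.000e-04] [-0.52  0.59 -3.75] [-0.01  0.27  0.  ] 0.02171621185781497
top 161 (array([0.6681, 0.1724]), array([0.0527, 0.1636]), 0.715) plane [0.01   0.0089 0.0614]
scene 700 (array([0.6218, 0.1459]), array([0.1545, 0.144 ]), 0.211) plane [ 0.0131 -0.0162  0.0613]
```

View pics/lift.png

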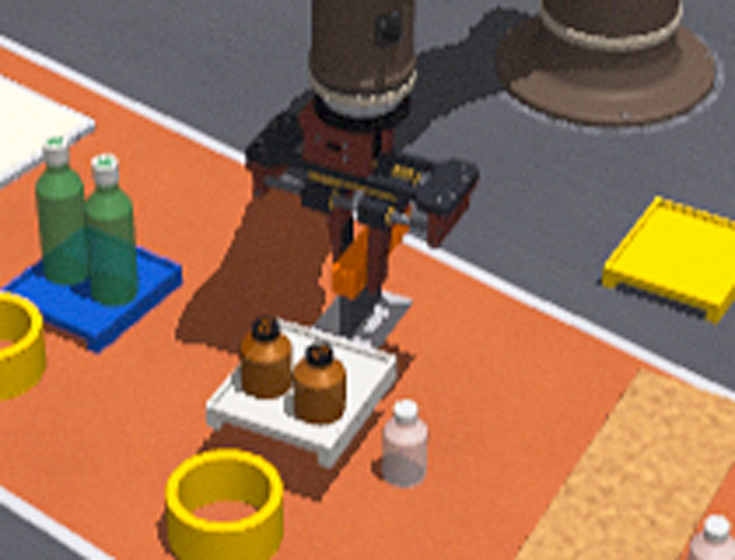

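Tray is level on the blade, both bottles standing, clear of the stray bottle (crop 404,440). Lift higher and carry over.

```bash
python3 -c "
from plan import *
plan([[.535,.110,.25,.232,24],[.401,-.403,.25,.012,56]])"
```

```text
now [0.535  0.1101 0.0957] t 14.93 max 0.481 0.252
[[[0,0,-0.092,0,0,0],[0,0,-0.184,0,0,0],[0,0,-0.275,0,0,0],[0,0,-0.367,0,0,0],[0,0,-0.368,0,0,0],[0,0,-0.367,0,0,0],[0,-0.001,-0.367,0,0,0],[0,0,-0.368,0,0,0]]]
[[[0,0,-0.367,0,0,0],[0,0,-0.367,0,0,0.0001],[0,0,-0.368,0,0,0],[0,0,-0.367,0,0,0],[0,0,-0.367,0,0,0],[0,0,-0.368,0,0,0],[0,0,-0.367,0,0,0],[0,0,-0.367,0,0,0]]]
[[[0,0,-0.368,0,0,0],[0,-0.001,-0.367,0,0,0],[0,0,-0.367,0,0,0],[0,0,-0.368,0,0,0],[0,0,-0.367,0,0,0],[0,0,-0.276,0,0,0],[0,0,-0.183,0,0,0],[0,0,-0.092,0,0,0]]]
[[[0.059,-0.11,0,0,0,0.0002],[0.116,-0.222,0,0,0,0.0003],[0.175,-0.332,0,0,0,0.0005],[0.232,-0.443,0,0,0,0.0007],[0.229,-0.444,0,0,0,0.0006],[0.228,-0.446,0,0,0,0.0007],[0.226,-0.446,0,0,0,0.0006],[0.225,-0.447,-0.001,0,0,0.0007]]]
[[[0.222,-0.448,0,0,0,0.0007],[0.22,-0.449,0,0,0,0.0006],[0.219,-0.45,0,0,0,0.0007],[0.217,-0.451,0,0,0,0.0006],[0.215,-0.451,0,0,0,0.0007],[0.213,-0.453,0,0,0,0.0007],[0.211,-0.453,0,0,0,0.0006],[0.209,-0.455,0,0,0,0.0007]]]
[[[0.207,-0.455,0,0,0,0.0006],[0.206,-0.456,0,0,0,0.0007],[0.204,-0.457,0,0,0,0.0007],[0.201,-0.458,0,0,0,0.
[... 337 characters left out ...]
,0.0007]]]
[[[0.176,-0.468,-0.001,0,0,0.0006],[0.175,-0.469,0,0,0,0.0007],[0.173,-0.469,0,0,0,0.0006],[0.171,-0.47,0,0,0,0.0007],[0.169,-0.471,0,0,0,0.0007],[0.166,-0.472,0,0,0,0.0006],[0.165,-0.472,0,0,0,0.0007],[0.163,-0.473,0,0,0,0.0007]]]
[[[0.161,-0.474,0,0,0,0.0006],[0.159,-0.474,0,0,0,0.0007],[0.157,-0.475,0,0,0,0.0006],[0.156,-0.475,0,0,0,0.0007],[0.153,-0.476,0,0,0,0.0007],[0.151,-0.477,-0.001,0,0,0.0006],[0.149,-0.478,0,0,0,0.0007],[0.147,-0.478,0,0,0,0.0006]]]
[[[0.145,-0.478,0,0,0,0.0007],[0.144,-0.48,0,0,0,0.0007],[0.141,-0.48,0,0,0,0.0006],[0.139,-0.48,0,0,0,0.0007],[0.137,-0.481,0,0,0,0.0006],[0.102,-0.361,0,0,0,0.0005],[0.067,-0.241,0,0,0,0.0004],[0.033,-0.121,0,0,0,0.0001]]]
```

{"op": "carry_out", "data": {"deltas": [[[0, 0, -0.092, 0, 0, 0], [0, 0, -0.184, 0, 0, 0], [0, 0, -0.275, 0, 0, 0], [0, 0, -0.367, 0, 0, 0], [0, 0, -0.368, 0, 0, 0], [0, 0, -0.367, 0, 0, 0], [0, 0, -0.367, 0, 0, 0], [0, 0, -0.368, 0, 0, 0]]]}}

```text
time: 15.6
ee_pos: [0.5351, 0.11, 0.1444]
eef_rot: [0.0, -0.116, 0.993, 0.0]
contact_force: [-0.1, -0.2, -3.2]
finger_gap: 0.0217
grip_force: 60.0
```

{"op": "carry_out", "data": {"deltas": [[[0, 0, -0.367, 0, 0, 0], [0, 0, -0.367, 0, 0, 0.0001], [0, 0, -0.368, 0, 0, 0], [0, 0, -0.367, 0, 0, 0], [0, 0, -0.367, 0, 0, 0], [0, 0, -0.368, 0, 0, 0], [0, 0, -0.367, 0, 0, 0], [0, 0, -0.367, 0, 0, 0]]]}}

```text
time: 16.27
ee_pos: [0.535, 0.11, 0.2028]
eef_rot: [-0.0, -0.116, 0.993, 0.0]
contact_force: [0.4, -0.1, -4.0]
finger_gap: 0.0217
grip_force: 60.0
```

{"op": "carry_out", "data": {"deltas": [[[0, 0, -0.368, 0, 0, 0], [0, 0, -0.367, 0, 0, 0], [0, 0, -0.367, 0, 0, 0], [0, 0, -0.368, 0, 0, 0], [0, 0, -0.367, 0, 0, 0], [0, 0, -0.276, 0, 0, 0], [0, 0, -0.183, 0, 0, 0], [0, 0, -0.092, 0, 0, 0]]]}}

```text
time: 16.93
ee_pos: [0.5352, 0.11, 0.2505]
eef_rot: [0.0, -0.116, 0.993, 0.0]
contact_force: [0.2, 0.1, -4.4]
finger_gap: 0.0219
grip_force: 60.0
```

{"op": "carry_out", "data": {"deltas": [[[0.059, -0.11, 0, 0, 0, 0.0002], [0.116, -0.222, 0, 0, 0, 0.0003], [0.175, -0.332, 0, 0, 0, 0.0005], [0.232, -0.443, 0, 0, 0, 0.0007], [0.229, -0.444, 0, 0, 0, 0.0006], [0.228, -0.446, 0, 0, 0, 0.0007], [0.226, -0.446, 0, 0, 0, 0.0006], [0.225, -0.447, -0.001, 0, 0, 0.0007]]]}}

```text
time: 17.6
ee_pos: [0.5182, 0.0457, 0.2499]
eef_rot: [0.0, -0.102, 0.995, -0.0]
contact_force: [-0.7, 0.1, -3.1]
finger_gap: 0.0219
grip_force: 60.0
```

{"op": "carry_out", "data": {"deltas": [[[0.222, -0.448, 0, 0, 0, 0.0007], [0.22, -0.449, 0, 0, 0, 0.0006], [0.219, -0.45, 0, 0, 0, 0.0007], [0.217, -0.451, 0, 0, 0, 0.0006], [0.215, -0.451, 0, 0, 0, 0.0007], [0.213, -0.453, 0, 0, 0, 0.0007], [0.211, -0.453, 0, 0, 0, 0.0006], [0.209, -0.455, 0, 0, 0, 0.0007]]]}}

```text
time: 18.27
ee_pos: [0.4981, -0.0313, 0.2499]
eef_rot: [0.0, -0.086, 0.996, 0.0]
contact_force: [0.6, 0.1, -3.5]
finger_gap: 0.0215
grip_force: 60.0
```

{"op": "carry_out", "data": {"deltas": [[[0.207, -0.455, 0, 0, 0, 0.0006], [0.206, -0.456, 0, 0, 0, 0.0007], [0.204, -0.457, 0, 0, 0, 0.0007], [0.201, -0.458, 0, 0, 0, 0.0006], [0.2, -0.458, -0.001, 0, 0, 0.0007], [0.198, -0.46, 0, 0, 0, 0.0007], [0.196, -0.46, 0, 0, 0, 0.0006], [0.194, -0.461, 0, 0, 0, 0.0007]]]}}

```text
time: 18.93
ee_pos: [0.4778, -0.1088, 0.2499]
eef_rot: [0.0, -0.069, 0.998, 0.0]
contact_force: [0.5, -0.5, -2.9]
finger_gap: 0.0217
grip_force: 60.0
```

{"op": "carry_out", "data": {"deltas": [[[0.192, -0.462, 0, 0, 0, 0.0006], [0.19, -0.462, 0, 0, 0, 0.0007], [0.188, -0.464, 0, 0, 0, 0.0007], [0.187, -0.464, 0, 0, 0, 0.0006], [0.184, -0.465, 0, 0, 0, 0.0007], [0.182, -0.466, 0, 0, 0, 0.0006], [0.181, -0.466, 0, 0, 0, 0.0007], [0.179, -0.467, 0, 0, 0, 0.0007]]]}}

```text
time: 19.6
ee_pos: [0.4576, -0.1862, 0.2499]
eef_rot: [0.0, -0.052, 0.999, -0.0]
contact_force: [0.1, -0.1, -3.3]
finger_gap: 0.0217
grip_force: 60.0
```

{"op": "carry_out", "data": {"deltas": [[[0.176, -0.468, -0.001, 0, 0, 0.0006], [0.175, -0.469, 0, 0, 0, 0.0007], [0.173, -0.469, 0, 0, 0, 0.0006], [0.171, -0.47, 0, 0, 0, 0.0007], [0.169, -0.471, 0, 0, 0, 0.0007], [0.166, -0.472, 0, 0, 0, 0.0006], [0.165, -0.472, 0, 0, 0, 0.0007], [0.163, -0.473, 0, 0, 0, 0.0007]]]}}

```text
time: 20.27
ee_pos: [0.4374, -0.2636, 0.2499]
eef_rot: [-0.0, -0.036, 0.999, -0.0]
contact_force: [-0.2, -0.7, -2.8]
finger_gap: 0.0216
grip_force: 60.0
```

{"op": "carry_out", "data": {"deltas": [[[0.161, -0.474, 0, 0, 0, 0.0006], [0.159, -0.474, 0, 0, 0, 0.0007], [0.157, -0.475, 0, 0, 0, 0.0006], [0.156, -0.475, 0, 0, 0, 0.0007], [0.153, -0.476, 0, 0, 0, 0.0007], [0.151, -0.477, -0.001, 0, 0, 0.0006], [0.149, -0.478, 0, 0, 0, 0.0007], [0.147, -0.478, 0, 0, 0, 0.0006]]]}}

```text
time: 20.93
ee_pos: [0.4171, -0.3411, 0.2499]
eef_rot: [-0.0, -0.019, 1.0, 0.0]
contact_force: [-0.2, -0.1, -3.4]
finger_gap: 0.0215
grip_force: 60.0
```

{"op": "carry_out", "data": {"deltas": [[[0.145, -0.478, 0, 0, 0, 0.0007], [0.144, -0.48, 0, 0, 0, 0.0007], [0.141, -0.48, 0, 0, 0, 0.0006], [0.139, -0.48, 0, 0, 0, 0.0007], [0.137, -0.481, 0, 0, 0, 0.0006], [0.102, -0.361, 0, 0, 0, 0.0005], [0.067, -0.241, 0, 0, 0, 0.0004], [0.033, -0.121, 0, 0, 0, 0.0001]]]}}

```text
time: 21.6
ee_pos: [0.4006, -0.4039, 0.2499]
eef_rot: [-0.0, -0.006, 1.0, -0.0]
contact_force: [0.7, -0.3, -3.4]
finger_gap: 0.0222
grip_force: 60.0
```

Run:
```python
from chk import *
o=get_obs();print(np.round(o['ee_pos'],4),np.round(o['eef_rot'],4),np.round(o['contact_force'],2),np.round(o['wrist_torque'],2),o['finger_gap'])
for cam in ("top","scene"):
    p,d=read_camera(cam);P,uv=cloud(cam,d);h=cv2.cvtColor(p,cv2.COLOR_BGR2HSV)[uv[:,1],uv[:,0]].astype(int)
    k=(abs(P[:,0]-.505)<.1)&(abs(P[:,1]+.4)<.1)&(P[:,2]>.19)&(P[:,2]<.235)&white(h)
    Q=P[k]; print(cam,len(Q),rect(Q[:,:2]),np.median(Q[:,2]))
    cv2.imwrite(f"pics/{cam}2.png",p)
plan([[.401,-.403,.075,.012,24],[.401,-.403,.0505,.012,16]])
```

```text
[ 0.4006 -0.4039  0.2499] [-1.0e-04 -5.6e-03  1.0e+00 -1.0e-04] [ 0.69 -0.29 -3.42] [ 0.01  0.26 -0.02] 0.022199460994852798
top 1310 (array([ 0.5041, -0.4035]), array([0.1211, 0.1129]), 0.019) 0.2142860287830216
scene 462 (array([ 0.4874, -0.4027]), array([0.119 , 0.1633]), 1.563) 0.2143847191035178
now [ 0.4008 -0.4033  0.2498] t 21.7 max 0.417 0.0
[[[0,0,0.104,0,0,0],[0,0,0.208,0,0,0],[-0.001,0.001,0.312,0,0,0],[0,0,0.417,0,0,0],[-0.001,0.001,0.416,0,0,0],[0,0.001,0.416,0,0,0],[-0.001,0,0.417,0,0,0],[-0.001,0.001,0.416,0,0,0]]]
[[[0,0,0.416,0,0,0],[-0.001,0.001,0.417,0,0,0],[0,0,0.416,0,0,0],[-0.001,0.001,0.416,0,0,0],[0,0.001,0.416,0,0,0],[-0.001,0,0.417,0,0,0],[0,0.001,0.416,0,0,0],[-0.001,0,0.416,0,0,0]]]
[[[-0.001,0.001,0.417,0,0,0],[0,0.001,0.416,0,0,0],[-0.001,0,0.416,0,0,0],[0,0.001,0.417,0,0,0],[-0.001,0,0.416,0,0,0],[0,0.001,0.312,0,0,0],[0,0,0.208,0,0,0],[-0.001,0,0.104,0,0,0]]]
[[[0,0,0.024,0,0,0],[0,0,0.047,0,0,0],[0,0,0.07,0,0,0],[0,0,0.095,0,0,0],[0,0,0.094,0,0,0],[0,0,0.094,0,0,0],[0,0,0.094,0,0,0],[0,0,0.095,0,0,0]]]
[[[0,0,0.094,0,0,0],[0,0,0.094,0,0,0],[0,0,0.094,0,0,0],[0,0,0.095,0,0,0],[0,0,0.094,0,0,0],[0,0,0.071,0,0,0],[0,0,0.047,0,0,0],[0,0,0.023,0,0,0]]]
```

View pics/scene2.png

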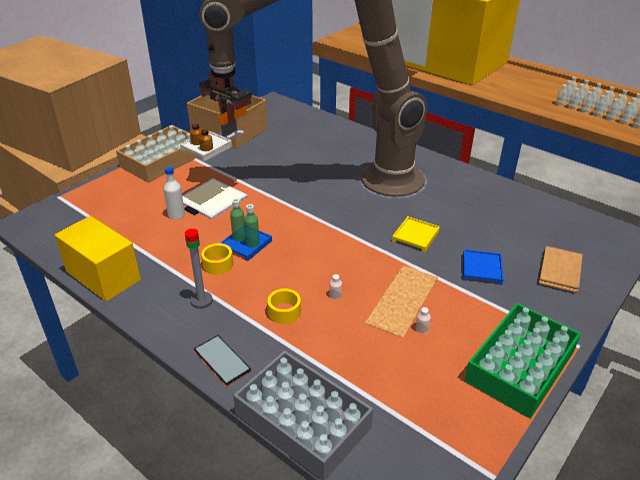

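Tray (208,143) rides upright above the panel. Touchdown is at TCP z≈0.0646, blade bottoming at 0.055, so the target is 0.060 (fixing the final 16 rows to 15 mm).

{"op": "carry_out", "data": {"deltas": [[[0, 0, 0.104, 0, 0, 0], [0, 0, 0.208, 0, 0, 0], [-0.001, 0.001, 0.312, 0, 0, 0], [0, 0, 0.417, 0, 0, 0], [-0.001, 0.001, 0.416, 0, 0, 0], [0, 0.001, 0.416, 0, 0, 0], [-0.001, 0, 0.417, 0, 0, 0], [-0.001, 0.001, 0.416, 0, 0, 0]]]}}

```text
time: 22.37
ee_pos: [0.401, -0.4028, 0.1947]
eef_rot: [-0.0, -0.006, 1.0, 0.0]
contact_force: [0.2, -1.2, -3.0]
finger_gap: 0.0219
grip_force: 60.0
```

{"op": "carry_out", "data": {"deltas": [[[0, 0, 0.416, 0, 0, 0], [-0.001, 0.001, 0.417, 0, 0, 0], [0, 0, 0.416, 0, 0, 0], [-0.001, 0.001, 0.416, 0, 0, 0], [0, 0.001, 0.416, 0, 0, 0], [-0.001, 0, 0.417, 0, 0, 0], [0, 0.001, 0.416, 0, 0, 0], [-0.001, 0, 0.416, 0, 0, 0]]]}}

```text
time: 23.03
ee_pos: [0.4012, -0.4028, 0.1284]
eef_rot: [0.0, -0.006, 1.0, -0.0]
contact_force: [0.4, 1.1, -3.9]
finger_gap: 0.0219
grip_force: 60.0
```

{"op": "carry_out", "data": {"deltas": [[[-0.001, 0.001, 0.417, 0, 0, 0], [0, 0.001, 0.416, 0, 0, 0], [-0.001, 0, 0.416, 0, 0, 0], [0, 0.001, 0.417, 0, 0, 0], [-0.001, 0, 0.416, 0, 0, 0], [0, 0.001, 0.312, 0, 0, 0], [0, 0, 0.208, 0, 0, 0], [-0.001, 0, 0.104, 0, 0, 0]]]}}

```text
time: 23.7
ee_pos: [0.401, -0.4025, 0.0743]
eef_rot: [-0.0, -0.006, 1.0, 0.0]
contact_force: [-0.1, 0.1, -2.6]
finger_gap: 0.0221
grip_force: 60.0
```

{"op": "carry_out", "data": {"deltas": [[[0, 0, 0.03, 0, 0, 0], [0, 0, 0.05, 0, 0, 0], [0, 0, 0.05, 0, 0, 0], [0, 0, 0.05, 0, 0, 0], [0, 0, 0.05, 0, 0, 0], [0, 0, 0.05, 0, 0, 0], [0, 0, 0.05, 0, 0, 0], [0, 0, 0.05, 0, 0, 0]]]}}

```text
time: 24.37
ee_pos: [0.4012, -0.4027, 0.0674]
eef_rot: [0.0, -0.006, 1.0, 0.0]
contact_force: [0.2, -0.7, -3.9]
finger_gap: 0.0216
grip_force: 60.0
```

{"op": "carry_out", "data": {"deltas": [[[0, 0, 0.05, 0, 0, 0], [0, 0, 0.05, 0, 0, 0], [0, 0, 0.05, 0, 0, 0], [0, 0, 0.05, 0, 0, 0], [0, 0, 0.05, 0, 0, 0], [0, 0, 0.05, 0, 0, 0], [0, 0, 0.05, 0, 0, 0], [0, 0, 0.02, 0, 0, 0]]]}}

```text
time: 25.03
ee_pos: [0.4013, -0.4028, 0.0601]
eef_rot: [0.0, -0.006, 1.0, -0.0]
contact_force: [-0.9, 0.6, -1.2]
finger_gap: 0.0216
grip_force: 60.0
```

Run:
```python
from chk import *
o=get_obs();print(np.round(o['ee_pos'],4),np.round(o['eef_rot'],4),np.round(o['contact_force'],2),np.round(o['wrist_torque'],2),o['finger_gap'])
p=find("top",(.505,-.402,.08,.08),.024,.05,white,"tray")
p=find("scene",(.505,-.402,.08,.08),.024,.05,white,"tray")
plan([[.401-.13,-.4046,.060,.012,24]])
```

```text
[ 0.4013 -0.4028  0.0601] [ 1.0e-04 -6.1e-03  1.0e+00 -1.0e-04] [-0.89  0.64 -1.2 ] [ 0.04 -0.01  0.03] 0.021643900963584626
tray top 912 [ 0.5046 -0.402 ] [0.1199 0.1124] 0.016 z 0.029248373830519814
tray scene 379 [ 0.5011 -0.4009] [0.144  0.1237] 0.054 z 0.029875527276280733
now [ 0.4012 -0.4027  0.0601] t 25.13 max 0.311 0.0
[[[0.078,0,0,0,0,0],[0.155,0,0,0,0,0],[0.232,-0.001,0,0,0,0],[0.31,-0.001,0,0,0,0],[0.311,0,0,0,0,0],[0.31,-0.001,0.001,0,0,0],[0.31,-0.001,0,0,0,0],[0.31,0,0,0,0,0]]]
[[[0.31,-0.001,0,0,0,0],[0.31,0,0,0,0,0],[0.31,-0.001,0,0,0,0],[0.311,-0.001,0,0,0,0],[0.31,0,0.001,0,0,0],[0.31,-0.001,0,0,0,0],[0.31,-0.001,0,0,0,0],[0.31,0,0,0,0,0]]]
[[[0.31,-0.001,0,0,0,0],[0.31,-0.001,0,0,0,0],[0.311,0,0,0,0,0],[0.31,-0.001,0,0,0,0],[0.31,0,0.001,0,0,0],[0.232,-0.001,0,0,0,0],[0.155,0,0,0,0,0],[0.078,0,0,0,0,0]]]
```

{"op": "carry_out", "data": {"deltas": [[[0.078, 0, 0, 0, 0, 0], [0.155, 0, 0, 0, 0, 0], [0.232, -0.001, 0, 0, 0, 0], [0.31, -0.001, 0, 0, 0, 0], [0.311, 0, 0, 0, 0, 0], [0.31, -0.001, 0.001, 0, 0, 0], [0.31, -0.001, 0, 0, 0, 0], [0.31, 0, 0, 0, 0, 0]]]}}

```text
time: 25.8
ee_pos: [0.36, -0.4034, 0.0601]
eef_rot: [0.0, -0.006, 1.0, 0.0]
contact_force: [-0.5, -0.5, -1.4]
finger_gap: 0.022
grip_force: 60.0
```

{"op": "carry_out", "data": {"deltas": [[[0.31, -0.001, 0, 0, 0, 0], [0.31, 0, 0, 0, 0, 0], [0.31, -0.001, 0, 0, 0, 0], [0.311, -0.001, 0, 0, 0, 0], [0.31, 0, 0.001, 0, 0, 0], [0.31, -0.001, 0, 0, 0, 0], [0.31, -0.001, 0, 0, 0, 0], [0.31, 0, 0, 0, 0, 0]]]}}

```text
time: 26.47
ee_pos: [0.3107, -0.404, 0.0601]
eef_rot: [0.0, -0.006, 1.0, 0.0]
contact_force: [-0.8, 0.1, -0.5]
finger_gap: 0.0215
grip_force: 60.0
```

{"op": "carry_out", "data": {"deltas": [[[0.31, -0.001, 0, 0, 0, 0], [0.31, -0.001, 0, 0, 0, 0], [0.311, 0, 0, 0, 0, 0], [0.31, -0.001, 0, 0, 0, 0], [0.31, 0, 0.001, 0, 0, 0], [0.232, -0.001, 0, 0, 0, 0], [0.155, 0, 0, 0, 0, 0], [0.078, 0, 0, 0, 0, 0]]]}}

```text
time: 27.13
ee_pos: [0.2704, -0.4047, 0.0601]
eef_rot: [-0.0, -0.006, 1.0, -0.0]
contact_force: [-0.1, -0.5, -1.8]
finger_gap: 0.0217
grip_force: 60.0
```

Run:
```python
from chk import *
o=get_obs();print(np.round(o['ee_pos'],4),np.round(o['eef_rot'],4),np.round(o['contact_force'],2))
p=find("top",(.505,-.402,.08,.08),.024,.05,white,"tray")
cv2.imwrite("pics/placed.png",cv2.resize(p[140:300,380:540],None,fx=3.5,fy=3.5,interpolation=cv2.INTER_CUBIC))
p=find("scene",(.505,-.402,.08,.08),.024,.05,white,"tray")
plan([[.271,-.4046,.23,.012,16],[.40,-.10,.23,.08,24],[.4634,.3663,.20,.187,32]])
```

```text
[ 0.2704 -0.4047  0.0601] [-0.     -0.0059  1.     -0.    ] [-0.1  -0.49 -1.8 ]
tray top 976 [ 0.5041 -0.4029] [0.1201 0.1133] 0.013 z 0.02899981347495406
tray scene 371 [ 0.5082 -0.4019] [0.1217 0.1272] 1.565 z 0.0298969214719349
now [ 0.2708 -0.4047  0.0601] t 27.23 max 0.791 0.21599999999999997
[[[0,0,-0.163,0,0,0],[-0.001,0,-0.327,0,0,0],[0,0,-0.49,0,0,0],[-0.001,0,-0.654,0,0,0],[-0.001,0.001,-0.654,0,0,0],[-0.001,0,-0.653,0,0,0],[-0.001,0,-0.654,0,0,0],[-0.001,0,-0.654,0,0,0]]]
[[[0,0,-0.653,0,0,0],[-0.001,0.001,-0.654,0,0,0],[-0.001,0,-0.654,0,0,0],[-0.001,0,-0.653,0,0,0],[-0.001,0,-0.654,0,0,0],[0,0,-0.49,0,0,0],[-0.001,0,-0.327,0,0,0],[0,0,-0.163,0,0,0]]]
[[[-0.079,0.18,0,0,0,-0.0001],[-0.158,0.361,0,0,0,-0.0003],[-0.238,0.541,0,0,0,-0.0004],[-0.319,0.72,0,0,0,-0.0005],[-0.322,0.719,0,0,0,-0.0005],[-0.324,0.718,0,0,0,-0.0005],[-0.326,0.716,0,0,0,-0.0005],[-0.328,0.716,0,0,0,-0.0006]]]
[[[-0.331,0.715,0,0,0,-0.0005],[-0.334,0.714,0,0,0,-0.0005],[-0.335,0.712,0,0,0,-0.0005],[-0.338,0.712,0,0,0,-0.0005],[-0.34,0.71,0,0,0,-0.0005],[-0.342,0.71,0,0,0,-0.0006],[-0.345,0.708,0,0,0,-
[... 636 characters left out ...]
06],[-0.2,0.786,0.052,0,0,-0.0006],[-0.204,0.785,0.052,0,0,-0.0006],[-0.207,0.785,0.052,0,0,-0.0006],[-0.209,0.784,0.051,0,0,-0.0005],[-0.212,0.783,0.052,0,0,-0.0006]]]
[[[-0.215,0.782,0.052,0,0,-0.0006],[-0.218,0.782,0.052,0,0,-0.0006],[-0.221,0.78,0.051,0,0,-0.0006],[-0.224,0.78,0.052,0,0,-0.0006],[-0.227,0.779,0.052,0,0,-0.0006],[-0.23,0.778,0.052,0,0,-0.0006],[-0.232,0.778,0.051,0,0,-0.0006],[-0.236,0.776,0.052,0,0,-0.0005]]]
[[[-0.238,0.776,0.052,0,0,-0.0006],[-0.241,0.774,0.051,0,0,-0.0006],[-0.244,0.774,0.052,0,0,-0.0006],[-0.247,0.773,0.052,0,0,-0.0006],[-0.249,0.772,0.052,0,0,-0.0006],[-0.19,0.578,0.038,0,0,-0.0004],[-0.127,0.386,0.026,0,0,-0.0003],[-0.064,0.192,0.013,0,0,-0.0002]]]
```

View pics/placed.png

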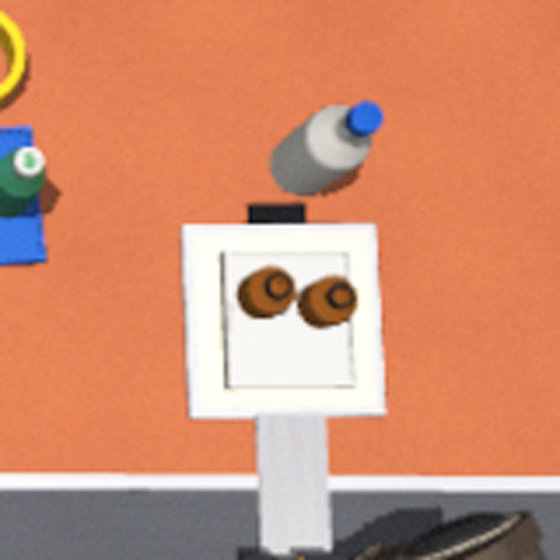

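Tray (crop 288,320) sits centred and square on the panel with both bottles upright; the blade is fully out (crop 292,480). Now return the lifter.

{"op": "carry_out", "data": {"deltas": [[[0, 0, -0.163, 0, 0, 0], [-0.001, 0, -0.327, 0, 0, 0], [0, 0, -0.49, 0, 0, 0], [-0.001, 0, -0.654, 0, 0, 0], [-0.001, 0.001, -0.654, 0, 0, 0], [-0.001, 0, -0.653, 0, 0, 0], [-0.001, 0, -0.654, 0, 0, 0], [-0.001, 0, -0.654, 0, 0, 0]]]}}

```text
time: 27.9
ee_pos: [0.2712, -0.4047, 0.1466]
eef_rot: [0.0, -0.006, 1.0, -0.0]
contact_force: [0.0, -1.3, -1.5]
finger_gap: 0.0217
grip_force: 60.0
```

{"op": "carry_out", "data": {"deltas": [[[0, 0, -0.653, 0, 0, 0], [-0.001, 0.001, -0.654, 0, 0, 0], [-0.001, 0, -0.654, 0, 0, 0], [-0.001, 0, -0.653, 0, 0, 0], [-0.001, 0, -0.654, 0, 0, 0], [0, 0, -0.49, 0, 0, 0], [-0.001, 0, -0.327, 0, 0, 0], [0, 0, -0.163, 0, 0, 0]]]}}

```text
time: 28.57
ee_pos: [0.2714, -0.4048, 0.2312]
eef_rot: [0.001, -0.006, 1.0, -0.0]
contact_force: [0.6, -0.1, -1.6]
finger_gap: 0.0218
grip_force: 60.0
```

{"op": "carry_out", "data": {"deltas": [[[-0.079, 0.18, 0, 0, 0, -0.0001], [-0.158, 0.361, 0, 0, 0, -0.0003], [-0.238, 0.541, 0, 0, 0, -0.0004], [-0.319, 0.72, 0, 0, 0, -0.0005], [-0.322, 0.719, 0, 0, 0, -0.0005], [-0.324, 0.718, 0, 0, 0, -0.0005], [-0.326, 0.716, 0, 0, 0, -0.0005], [-0.328, 0.716, 0, 0, 0, -0.0006]]]}}

```text
time: 29.23
ee_pos: [0.3111, -0.3085, 0.2292]
eef_rot: [-0.001, -0.017, 1.0, 0.0]
contact_force: [-0.3, -0.8, -1.5]
finger_gap: 0.0219
grip_force: 60.0
```

{"op": "carry_out", "data": {"deltas": [[[-0.331, 0.715, 0, 0, 0, -0.0005], [-0.334, 0.714, 0, 0, 0, -0.0005], [-0.335, 0.712, 0, 0, 0, -0.0005], [-0.338, 0.712, 0, 0, 0, -0.0005], [-0.34, 0.71, 0, 0, 0, -0.0005], [-0.342, 0.71, 0, 0, 0, -0.0006], [-0.345, 0.708, 0, 0, 0, -0.0005], [-0.347, 0.707, 0, 0, 0, -0.0005]]]}}

```text
time: 29.9
ee_pos: [0.3599, -0.1926, 0.2292]
eef_rot: [-0.001, -0.03, 1.0, 0.0]
contact_force: [0.2, -0.1, -0.6]
finger_gap: 0.0219
grip_force: 60.0
```

{"op": "carry_out", "data": {"deltas": [[[-0.35, 0.706, 0, 0, 0, -0.0005], [-0.351, 0.704, 0, 0, 0, -0.0005], [-0.354, 0.704, 0, 0, 0, -0.0005], [-0.356, 0.703, 0, 0, 0, -0.0006], [-0.359, 0.701, 0, 0, 0, -0.0005], [-0.27, 0.525, 0, 0, 0, -0.0004], [-0.182, 0.349, 0, 0, 0, -0.0002], [-0.091, 0.175, 0, 0, 0, -0.0001]]]}}

```text
time: 30.57
ee_pos: [0.3999, -0.0985, 0.2294]
eef_rot: [-0.001, -0.041, 0.999, 0.0]
contact_force: [-0.3, -0.0, -1.3]
finger_gap: 0.0217
grip_force: 60.0
```

{"op": "carry_out", "data": {"deltas": [[[-0.043, 0.198, 0.013, 0, 0, -0.0001], [-0.087, 0.396, 0.026, 0, 0, -0.0003], [-0.131, 0.595, 0.039, 0, 0, -0.0005], [-0.178, 0.791, 0.051, 0, 0, -0.0006], [-0.18, 0.791, 0.052, 0, 0, -0.0006], [-0.183, 0.791, 0.052, 0, 0, -0.0005], [-0.186, 0.79, 0.052, 0, 0, -0.0006], [-0.189, 0.789, 0.051, 0, 0, -0.0006]]]}}

```text
time: 31.23
ee_pos: [0.414, 0.0053, 0.2231]
eef_rot: [-0.0, -0.052, 0.999, 0.0]
contact_force: [0.3, 0.1, -1.7]
finger_gap: 0.0219
grip_force: 60.0
```

{"op": "carry_out", "data": {"deltas": [[[-0.192, 0.788, 0.052, 0, 0, -0.0006], [-0.195, 0.788, 0.052, 0, 0, -0.0006], [-0.198, 0.787, 0.051, 0, 0, -0.0006], [-0.2, 0.786, 0.052, 0, 0, -0.0006], [-0.204, 0.785, 0.052, 0, 0, -0.0006], [-0.207, 0.785, 0.052, 0, 0, -0.0006], [-0.209, 0.784, 0.051, 0, 0, -0.0005], [-0.212, 0.783, 0.052, 0, 0, -0.0006]]]}}

```text
time: 31.9
ee_pos: [0.4315, 0.1339, 0.2148]
eef_rot: [-0.0, -0.066, 0.998, -0.0]
contact_force: [0.1, 0.5, -0.9]
finger_gap: 0.0221
grip_force: 60.0
```

{"op": "carry_out", "data": {"deltas": [[[-0.215, 0.782, 0.052, 0, 0, -0.0006], [-0.218, 0.782, 0.052, 0, 0, -0.0006], [-0.221, 0.78, 0.051, 0, 0, -0.0006], [-0.224, 0.78, 0.052, 0, 0, -0.0006], [-0.227, 0.779, 0.052, 0, 0, -0.0006], [-0.23, 0.778, 0.052, 0, 0, -0.0006], [-0.232, 0.778, 0.051, 0, 0, -0.0006], [-0.236, 0.776, 0.052, 0, 0, -0.0005]]]}}

```text
time: 32.57
ee_pos: [0.4491, 0.2628, 0.2065]
eef_rot: [-0.0, -0.081, 0.997, -0.0]
contact_force: [1.1, 1.5, -1.7]
finger_gap: 0.0219
grip_force: 60.0
```

{"op": "carry_out", "data": {"deltas": [[[-0.238, 0.776, 0.052, 0, 0, -0.0006], [-0.241, 0.774, 0.051, 0, 0, -0.0006], [-0.244, 0.774, 0.052, 0, 0, -0.0006], [-0.247, 0.773, 0.052, 0, 0, -0.0006], [-0.249, 0.772, 0.052, 0, 0, -0.0006], [-0.19, 0.578, 0.038, 0, 0, -0.0004], [-0.127, 0.386, 0.026, 0, 0, -0.0003], [-0.064, 0.192, 0.013, 0, 0, -0.0002]]]}}

```text
time: 33.23
ee_pos: [0.4631, 0.3679, 0.1996]
eef_rot: [-0.0, -0.094, 0.996, 0.0]
contact_force: [-0.6, -0.6, -1.2]
finger_gap: 0.0217
grip_force: 60.0
```

```bash
python3 -c "
from plan import *
o=get_obs();print(np.round(o['eef_rot'],4),np.round(o['contact_force'],2))
plan([[.4634,.3663,.065,.187,16],[.4634,.3663,.0465,.187,8]])"
```

```text
[-3.000e-04 -9.430e-02  9.955e-01  0.000e+00] [-0.62 -0.63 -1.2 ]
now [0.4631 0.3679 0.1996] t 33.23 max 0.518 0.036
[[[0,-0.002,0.129,0,0,0],[0,-0.003,0.259,0,0,0],[-0.001,-0.004,0.389,0,0,0],[0,-0.006,0.517,0,0,0.0001],[0,-0.007,0.518,0,0,0],[-0.001,-0.006,0.518,0,0,0],[0,-0.006,0.517,0,0,0],[0,-0.006,0.518,0,0,0]]]
[[[-0.001,-0.006,0.518,0,0,0.0001],[0,-0.007,0.518,0,-0.0001,0],[0,-0.006,0.517,0,0,0],[0,-0.006,0.518,0,0,0],[0,-0.006,0.518,0,0,0.0001],[0,-0.005,0.388,0,0,0],[0,-0.003,0.259,0,0,0],[0,-0.001,0.129,0,0,0]]]
[[[0,0,0.046,0,0,0],[0,0,0.093,0,0,0],[0,0,0.139,0,0,0],[0,0,0.185,0,0,0],[0,0,0.185,0,0,0],[0,0,0.139,0,0,0],[0,0,0.092,0,0,0],[0,0,0.046,0,0,0]]]
```

{"op": "carry_out", "data": {"deltas": [[[0, -0.002, 0.129, 0, 0, 0], [0, -0.003, 0.259, 0, 0, 0], [-0.001, -0.004, 0.389, 0, 0, 0], [0, -0.006, 0.517, 0, 0, 0.0001], [0, -0.007, 0.518, 0, 0, 0], [-0.001, -0.006, 0.518, 0, 0, 0], [0, -0.006, 0.517, 0, 0, 0], [0, -0.006, 0.518, 0, 0, 0]]]}}

```text
time: 33.9
ee_pos: [0.4634, 0.3653, 0.1313]
eef_rot: [-0.0, -0.093, 0.996, -0.0]
contact_force: [0.2, -0.0, -1.1]
finger_gap: 0.0215
grip_force: 60.0
```

{"op": "carry_out", "data": {"deltas": [[[-0.001, -0.006, 0.518, 0, 0, 0.0001], [0, -0.007, 0.518, 0, 0, 0], [0, -0.006, 0.517, 0, 0, 0], [0, -0.006, 0.518, 0, 0, 0], [0, -0.006, 0.518, 0, 0, 0.0001], [0, -0.005, 0.388, 0, 0, 0], [0, -0.003, 0.259, 0, 0, 0], [0, -0.001, 0.129, 0, 0, 0]]]}}

```text
time: 34.57
ee_pos: [0.4634, 0.3646, 0.0644]
eef_rot: [-0.0, -0.093, 0.996, -0.0]
contact_force: [0.0, 0.1, -0.8]
finger_gap: 0.022
grip_force: 60.0
```

{"op": "carry_out", "data": {"deltas": [[[0, 0, 0.046, 0, 0, 0], [0, 0, 0.093, 0, 0, 0], [0, 0, 0.139, 0, 0, 0], [0, 0, 0.185, 0, 0, 0], [0, 0, 0.185, 0, 0, 0], [0, 0, 0.139, 0, 0, 0], [0, 0, 0.092, 0, 0, 0], [0, 0, 0.046, 0, 0, 0]]]}}

```text
time: 35.23
ee_pos: [0.4635, 0.3648, 0.0465]
eef_rot: [-0.0, -0.093, 0.996, -0.0]
contact_force: [0.4, 0.5, -1.2]
finger_gap: 0.0216
grip_force: 60.0
```

```bash
python3 -c "
from plan import *
o=get_obs();print(np.round(o['ee_pos'],4),np.round(o['eef_rot'],4),np.round(o['contact_force'],2))
p,d=read_camera('scene');P,uv=cloud('scene',d);h=cv2.cvtColor(p,cv2.COLOR_BGR2HSV)[uv[:,1],uv[:,0]].astype(int)
k=(abs(P[:,0]-.54)<.1)&(abs(P[:,1]-.375)<.07)&(P[:,2]>-.005)&(P[:,2]<.02)&(h[:,1]<70);Q=P[k];print(rect(Q[:,:2]),np.median(Q[:,2]))
"
```

```text
[0.4635 0.3648 0.0465] [-2.000e-04 -9.270e-02  9.957e-01 -1.000e-04] [ 0.45  0.48 -1.18]
(array([0.531 , 0.3757]), array([0.1797, 0.0627]), 0.181) 0.006104708332049236
```

{"op": "carry_out", "data": {"deltas": [[[0, 0, 0.02, 0, 0, 0], [0, 0, 0, 0, 0, 0], [0, 0, 0, 0, 0, 0], [0, 0, 0, 0, 0, 0], [0, 0, 0, 0, 0, 0], [0, 0, 0, 0, 0, 0], [0, 0, 0, 0, 0, 0], [0, 0, 0, 0, 0, 0]]], "claw": -1}}

```text
time: 35.95
ee_pos: [0.4636, 0.3649, 0.0465]
eef_rot: [0.0, -0.093, 0.996, 0.0]
contact_force: [-0.6, 0.3, 0.0]
finger_gap: 0.0716
grip_force: 0.0
```

{"op": "carry_out", "data": {"deltas": [[[0, 0, 0, 0, 0, 0], [0, 0, 0, 0, 0, 0], [0, 0, 0, 0, 0, 0], [0, 0, 0, 0, 0, 0], [0, 0, 0, 0, 0, 0], [0, 0, 0, 0, 0, 0], [0, 0, 0, 0, 0, 0], [0, 0, 0, 0, 0, 0]]]}}

```text
time: 36.62
ee_pos: [0.4636, 0.3649, 0.0465]
eef_rot: [-0.0, -0.093, 0.996, 0.0]
contact_force: [0.7, -0.7, -0.9]
finger_gap: 0.0876
grip_force: 0.0
```

{"op": "carry_out", "data": {"deltas": [[[0, 0, -0.1, 0, 0, 0], [0, 0, -0.3, 0, 0, 0], [0, 0, -0.5, 0, 0, 0], [0, 0, -0.7, 0, 0, 0], [0, 0, -0.7, 0, 0, 0], [0, 0, -0.7, 0, 0, 0], [0, 0, -0.7, 0, 0, 0], [0, 0, -0.7, 0, 0, 0]]]}}

```text
time: 37.28
ee_pos: [0.4638, 0.365, 0.1364]
eef_rot: [0.0, -0.093, 0.996, 0.0]
contact_force: [0.2, -0.3, -0.0]
finger_gap: 0.088
grip_force: 0.0
```

{"op": "carry_out", "data": {"deltas": [[[0.3, 0, -0.7, 0, 0, 0], [0.6, 0, -0.7, 0, 0, 0], [0.8, 0, -0.7, 0, 0, 0], [0.8, 0, -0.7, 0, 0, 0], [0.8, 0, -0.5, 0, 0, 0], [0.6, 0, -0.3, 0, 0, 0], [0.3, 0, -0.1, 0, 0, 0], [0, 0, 0, 0, 0, 0]]]}}

```text
time: 37.95
ee_pos: [0.3801, 0.3495, 0.2094]
eef_rot: [0.0, -0.093, 0.996, 0.0]
contact_force: [1.3, 0.1, -0.3]
finger_gap: 0.0881
grip_force: 0.0
```

Run:
```python
from chk import *
o=get_obs();print(np.round(o['ee_pos'],4),o['time'],o['finger_gap'])
p,d=read_camera('scene');cv2.imwrite("pics/end.png",p);P,uv=cloud('scene',d);h=cv2.cvtColor(p,cv2.COLOR_BGR2HSV)[uv[:,1],uv[:,0]].astype(int)
k=(abs(P[:,0]-.53)<.12)&(abs(P[:,1]-.375)<.07)&(P[:,2]>-.005)&(P[:,2]<.02)&(h[:,1]<70);Q=P[k];print("blade",rect(Q[:,:2]),np.median(Q[:,2]))
find("scene",(.505,-.402,.08,.08),.024,.05,white,"tray");find("top",(.505,-.402,.08,.08),.024,.05,white,"tray")
R=masks_of("scene","mat")[0];v,u=np.nonzero(R["mask"]);print("mat",rect(onplane("scene",np.c_[u,v],.003)[:,:2]))
```

```text
[0.3801 0.3495 0.2094] 37.95 0.08811800718753866
blade (array([0.5218, 0.3733]), array([0.199 , 0.0629]), 0.185) 0.0054747965745467475
tray scene 358 [ 0.5098 -0.4026] [0.1235 0.1304] 1.557 z 0.029786909117881066
tray top 981 [ 0.5043 -0.4022] [0.12  0.113] 0.007 z 0.02899430368519229
mat (array([0.5074, 0.373 ]), array([0.2754, 0.1134]), 0.192)
```

View pics/end.png

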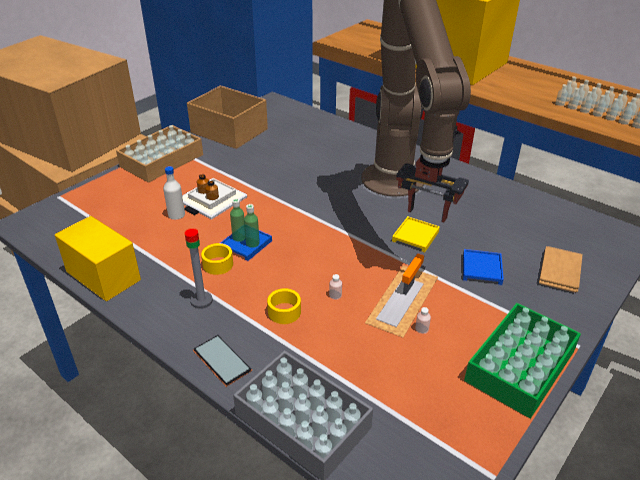

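The tray with both bottles stands on the panel (210,193), the lifter lies flat along the mat (403,297), and the bystanders are where they were.

```bash
python3 -c "
from bench import *
print(hand_in())"
```

```text
the job is handed in; nothing more can be done
None
```

I handed the job in at about 38 s. By my last camera check, the white tray is centred and square on the lit panel with both bottles standing, the lifter lies flat in the middle of its mat, and nothing else moved; the hand-in returned no verdict.

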